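# Grip a bit in the bench chuck and set its depth stop

## Task

Get the bench fixture ready for work. First move everything that stands round the chuck, in the way of its swinging handle, into the wooden tray, standing upright; then swing the chuck handle clockwise right round to its end so that the jaws grip the bit. Last, push the depth stop down until its foot just touches the top of the bit and swing its locking lever fully round to lock it; leave the multimeter and the big bottle alone.

Things in the scene. Friction and masses are not known exactly. Their poses are not given: they have to be found in the camera images.
- fixture: steel bench fixture, fixed to the table. Origin on the chuck axis at the table top; x leads from the chuck to the column (column axis 125 mm behind the chuck, 20 mm thick, top 272 mm up), z up. The base plate is 12 mm thick and reaches 50 mm to the front and 45 mm to the sides of the chuck axis. The chuck (78 mm across, top of the sleeve 53 mm up, jaws to 63 mm up) has an upright axis; a flat-ended steel bit stands loose in it, on a floor 20 mm above the table
- sleeve (a joint): turn of the chuck's sleeve, rad: 0 = jaws wide open, grows clockwise seen from above, 3.2 = end stop. The handle arm points to azimuth -60 deg - value in the fixture's frame (counter-clockwise positive), so it swings round the front. The jaws close together, 3.6 mm a radian, meet the bit at about 3.05 and grip it at the end stop. Friction at the pin about 3 N, last degrees 7 N; it stays, or springs back a little
- handle_pin (a point): point on the upright round black pin at the end of the sleeve's handle arm, 115 mm from the chuck axis; the pin is 17 mm thick, free from 41 to 107 mm above the table; the point lies 87 mm up. The arm below it is a 12 mm bar about 35 mm above the table
- jaw_a: one of the three greased (slippery) steel chuck jaws, 12 mm wide, 42 mm tall; origin on the chuck axis 20 mm above the table
- jaw_b: as jaw_a, 120 deg round
- jaw_c: as jaw_a, 240 deg round
- stop (a joint): how far the depth stop has been slid down its column, m (0 = top, 0.09 = lowest). At 0 the underside of its foot is 204 mm and the centre of its knob 270 mm above the table. It stays where it is left; it takes about 3 to 4 N to push down
- stop_foot (a point): centre of the flat underside of the depth stop's foot (16 mm round), on the chuck axis above the bit
- stop_knob (a point): centre of the round black knob (24 mm across, 34 mm tall) on top of the depth stop's arm, on the chuck axis, 66 mm above the foot's underside; grasp it from above and push down
- lever (a joint): turn of the depth stop's locking lever, rad: 0 = loose, 1.2 = end stop, locked from 1.05 on; grows counter-clockwise seen from above. Friction (about 1.6 N at the pin) keeps it where it is left. Its upright pivot rides on the depth stop's arm, 60 mm behind the chuck axis (+x of the fixture) and 25 mm to the left (+y); the lever points to azimuth 50 deg + value in the fixture's frame
- lever_pin (a point): point on the upright round black pin (15 mm thick, free for 40 mm of height) at the end of the locking lever, 75 mm from its pivot, 14 mm below the pin's top
- bit_short_top (a point): centre of the flat top end of the short bit (16 mm thick, 120 mm long), top 140 mm above the table; may be absent (None) in a run
- bit_long_top (a point): centre of the flat top end of the long bit (16 mm thick, 140 mm long), top 160 mm above the table; exactly one of the two bits stands in the chuck; may be absent (None) in a run
- tray: low wooden tray, fixed, 345 mm along its x axis, 170 mm along y, inner size 333 x 158 mm, rim 24 mm high, inner floor 6 mm above the table; origin at the centre of its underside
- bit_jar_o_mid (a point): yellow-and-red round holder full of screwdriver bits, 47 mm across, 86 mm tall over the bits; grasp it across the round drum (45 mm across, from the foot to 53 mm up); point 37.5 mm above its foot, on its axis; may be absent (None) in a run
- bit_cover_o_mid (a point): clear grey six-sided cover standing open end down, 49 x 52 mm, 88 mm tall (it narrows near the top); grasp across it half-way up; point 44 mm above its foot, on its axis; may be absent (None) in a run
- jar_a_mid (a point): round white pot of grease with a blue lid, 68 mm across, 61 mm tall; the lid (59 mm across, from 45 to 61 mm up) is fixed to it and is the place to grasp; point 30.5 mm above its foot, on its axis; may be absent (None) in a run
- jar_b_mid (a point): round white pot of grease with a blue lid, 68 mm across, 61 mm tall; the lid (59 mm across, from 45 to 61 mm up) is fixed to it and is the place to grasp; point 30.5 mm above its foot, on its axis; may be absent (None) in a run
- meter: yellow-edged multimeter lying on the table, 128 x 70 x 38 mm, a bystander; origin at the centre of its underside
- water: white bottle with open neck, 95 mm across, 182 mm tall, a bystander; origin at the centre of its underside
There are look-alikes about, which are no part of the job. Leave any turquoise look-alike of the part that bears jar_a_mid alone.

How it is judged:
On the way, in this order (a step that is already met when the one before it is completed fails the run):
1. everything that stood round the chuck stands upright in the tray, let go (x of bit_jar_o_mid in the frame of tray between -0.165 and 0.165 m and y of bit_jar_o_mid in the frame of tray between -0.078 and 0.078 m and height (world z) of each of bit_jar_o_mid, bit_cover_o_mid, jar_a_mid, jar_b_mid below 0.065 m and angle between each of bit_jar_o_mid, bit_cover_o_mid, jar_a_mid, jar_b_mid's own z axis and vertical below 0.25 rad and contact force between the fingers and bit_jar_o below 0.1 N and x of bit_cover_o_mid in the frame of tray between -0.165 and 0.165 m and y of bit_cover_o_mid in the frame of tray between -0.078 and 0.078 m and contact force between the fingers and bit_cover_o below 0.1 N and x of jar_a_mid in the frame of tray between -0.165 and 0.165 m and y of jar_a_mid in the frame of tray between -0.078 and 0.078 m and contact force between the fingers and jar_a below 0.1 N and x of jar_b_mid in the frame of tray between -0.165 and 0.165 m and y of jar_b_mid in the frame of tray between -0.078 and 0.078 m and contact force between the fingers and jar_b below 0.1 N), for 0.2 s.
2. the sleeve is turned to 3.0 rad or more and all three jaws press on the bit, which stands upright on the chuck axis (value of joint sleeve above 3 rad and contact force between each of jaw_a, jaw_b, jaw_c and bit_short above 1.5 N and horizontal distance between each of bit_short_top, bit_long_top and fixture below 0.004 m and angle between each of bit_short_top, bit_long_top's own z axis and vertical below 0.05 rad and contact force between each of jaw_a, jaw_b, jaw_c and bit_long above 1.5 N), for 0.2 s.
3. the stop's foot touches the top of the bit (within 2.5 mm) (z of stop_foot in the frame of bit_short_top between -0.003 and 0.0025 m and z of stop_foot in the frame of bit_long_top between -0.003 and 0.0025 m), for 0.2 s.
4. the locking lever is turned to 1.05 rad or more (value of joint lever above 1.05 rad), for 0.2 s.
At the end, for the whole second after the job is handed in: Everything from round the chuck stands upright in the tray; sleeve at 3.0 rad or more, each jaw pressing on the bit (over 1.5 N), bit upright (0.05 rad) and within 4 mm of the chuck axis; stop foot within 2.5 mm of the bit top; lever at 1.05 rad or more (all of step 1 and all of step 2 and all of step 3 and value of joint lever above 1.05 rad); the robot touches nothing.
It fails at once if the multimeter is moved by more than 4 cm or tipped (distance of meter from where it was at the start of the episode above 0.04 m or angle between meter's own z axis and vertical above 0.3 rad).
It fails at once if the bottle is moved by more than 4 cm or tipped (distance of water from where it was at the start of the episode above 0.04 m or angle between water's own z axis and vertical above 0.3 rad).
Of bit_jar_o, bit_cover_o, jar_a, jar_b only 2 to 3 are there at a start; the rules pass over those that are not, and their reading is None.
Of bit_short, bit_long only 1 to 1 are there at a start; the rules pass over those that are not, and their reading is None.
At some moment in a run one of jar_a, jar_b may be knocked a few centimetres aside while the robot is not near it.
It also fails if it takes over 210 s, if anything falls off the work surface, if the arm or the gripper's body presses on something with over 40 N, if the wrist force passes 120 N, or if a joint passes its speed limit or range.

## Robot

A 6-joint arm with a two-finger parallel gripper is mounted at the origin on the work surface; the furniture and walls round the work are solid. World frame = base frame: x ahead of the robot, y to its left, z up, the work surface at z = 0. Lengths are in m, angles in rad, forces in N, time in s.
With the tool pointing down it reaches from about 0.25 to 0.725 m from the base axis. Payload 4 kg.
Tool frame: the origin (TCP) lies on the centre line of the jaws, within the pads' length; the fingertips stand 17 mm ahead of it and the grasp point (between the pads) lies 2 mm behind it; z points along the fingers, y is the line along which they close (so a half turn about z gives the same grasp; the last joint's range is limited). The gripper opens to 85 mm and grips with 20 to 120 N. Pads are 22 mm wide; open, the fingers measure 114 mm over their backs; the gripper's body (76 mm by 85 mm) begins 54 mm behind the grasp point. The pads swing forward as they close: fully open they stand 13 mm farther back than shut.
Start: joints at [1.276, 0.241, 0.005, 1.335, 0, 1.571], TCP at [0.145, 0.478, 0.228] pointing down, gripper open.
Joint ranges: [-2.72, 2.72], [-1.05, 1.87], [-1.09, 1.28], [-1.99, 2.15], [-1.42, 1.44], [-3.14, 3.14]. Speed limits (rad/s): [2.79, 2.79, 3.14, 3.14, 3.14, 3.14].

## Interface

Orientations are given as a unit quaternion [x, y, z, w].
In Python, from workcell import get_obs, imaging, order gives the robot as it stands.
- The arm moves only by the tool apply_moves, never from a script. Its argument "targets" is a list that holds one entry, the list of rows, each a list of 5 numbers: the shift along the world's x, y, z in units of 40 mm (1.0 is 40 mm), then the turn about the world's z in degrees, then the gripper command: -1 is shut, 1 is fully open, values between are in proportion. In form: [[[dx, dy, dz, turn, fingers], ...]]. A call has 1 to 8 rows; each row shifts and turns the commanded pose from where the row before left it; what a row does not reach is not made up. A row lasts 1/12 s, in which the tool goes at most 41.7 mm and 7.16 degrees, less where a joint would pass 70% of its speed; a pose out of reach is approached as far as the arm can. A call is refused whole if a number of a shift passes 1 or a number of a turn 7.16, either way. A call with a gripper value outside its range is refused whole. The fingers move at their own pace and stop on an object; the grip force is fixed at half the most. Time passes only in rows, so rows that do not move let the fingers close. It gives the time, the measured TCP pose, the force, the opening and the grip force at its end, in the units of the state.
- get_obs(): the state, without advancing time (a new reading comes with each control period).
- imaging.camera(name): name is "scene" or "side" or "wrist"; returns (picture, depth): 480x640x3 uint8, blue, green, red; 480x640 float32, m along the optical axis (not along the pixel's ray), 0 where there is no reading.
- imaging.get_calibration(name): a dict with "camera_matrix" (3x3 intrinsics, pixels), "k1" (the pictures are not rectified: a ray, as slopes to the right and down, at radius r is drawn at 1 + k1 r^2 times it, then the intrinsics apply), "eye" and "rotation" of the camera in the world; the wrist camera has in their place "hand_eye" (4x4, takes a point from camera to tool coordinates, whose origin is the TCP and whose axes are the flange's). Camera axes: x right, y down, z forward; pixel columns grow to the right and rows downward; lengths in m; the calibration is good to about 2 mm. A picture is of the moment at which its call begins: read the wrist's pose just before it. get_calibration takes no time and is no camera call.
- order.job_done(): hands the job in; it is judged then, once.
The state is a dict: "clock": time; "joint_pos": joint angles; "joint_vel": joint speeds; "tau": joint torques, N m; "eef_pos": TCP position; "tool_rot": TCP orientation; "ft_force": force on the tool from outside, world axes, zero at the start; "ft_torque": the same for the moment, N m; "grip_width": finger opening in m; "grasp_force": force on a finger pad.
Only numpy, scipy, OpenCV 4.12 (cv2) and the standard library are available. Lean on these libraries where they do the work, as an engineer would, in place of code of your own. Each camera call takes 0.05 s, during which the arm holds its last target. There are 200 camera calls.

## Working session

There is one attempt and no reset: what is moved stays moved. The work goes in short steps, Python scripts to look and compute and a tool call to move; the robot and the scene stay as the last step left them, time stands still between calls to the robot, and variables do not carry over. Pictures are saved under pics/ and viewed, at most 14 in all, crops included, and the job is handed in when it is done.

Besides the shell and the picture viewer there is one more tool, called after "Emit:" as a command line: name --argument value ..., lists and objects as JSON in quotes. apply_moves: Moves the arm, as the interface text tells. Its arguments: {"type":"object","properties":{"targets":{"type":"array","items":{"type":"array","items":{"type":"array","items":{"type":"number"}}}}},"required":["targets"]}

```bash
mkdir -p pics; cat > h.py <<'E'
import numpy as np, cv2
from workcell import get_obs, imaging, order
from scipy.spatial.transform import Rotation as R
def cam(name):
    o=get_obs(); p,d=imaging.camera(name); c=imaging.get_calibration(name)
    return o,p,d,c
def cloud(name,save=None):
    o,p,d,c=cam(name)
    K=np.array(c['camera_matrix'],float); k1=c['k1']
    v,u=np.mgrid[0:480,0:640]
    pts=np.stack([u.ravel(),v.ravel()],1).astype(np.float64)[:,None]
    n=cv2.undistortPoints(pts,K,np.array([k1,0,0,0],float))[:,0]
    P=np.c_[n,np.ones(len(n))]*d.reshape(-1,1)
    if 'eye' in c: W=P@np.array(c['rotation']).T+np.array(c['eye'])
    else:
        H=np.array(c['hand_eye']); T=P@H[:3,:3].T+H[:3,3]
        W=T@R.from_quat(o['tool_rot']).as_matrix().T+np.array(o['eef_pos'])
    W=W.reshape(480,640,3); W[d<=0]=np.nan
    if save: cv2.imwrite('pics/'+save+'.png',p)
    np.savez(''+(save or name)+'.npz',W=W,p=p)
    return o,p,W
E
python3 - <<'E'
from h import *
for n in('scene','side','wrist'):
    o,p,W=cloud(n,n+'0'); c=imaging.get_calibration(n); print(n,c)
print(o)
E
```

```text
Traceback (most recent call last):
  File "h.py", line 14, in cloud
    if 'eye' in c: W=P@np.array(c['rotation']).T+np.array(c['eye'])
                     ~^~~~~~~~~~~~~~~~~~~~~~~~~~
ValueError: matmul: Input operand 1 has a mismatch in its core dimension 0, with gufunc signature (n?,k),(k,m?)->(n?,m?) (size 4 is different from 3)
```

```bash
sed -i "s/np.array(c\['rotation'\]).T/R.from_quat(c['rotation']).as_matrix().T/" h.py
python3 - <<'E'
from h import *
for n in('scene','side','wrist'):
    o,p,W=cloud(n,n+'0'); c=imaging.get_calibration(n); print(n,c); print(np.nanmedian(W.reshape(-1,3),0))
print(o)
E
```

```text
scene {'camera_matrix': array([[524.47274327,   0.        , 317.39489585],
       [  0.        , 524.47274327, 240.2381557 ],
       [  0.        ,   0.        ,   1.        ]]), 'k1': -0.11019205467394458, 'eye': array([-0.24760344, -0.62777503,  0.86818942]), 'rotation': array([ 0.79655699, -0.39171141,  0.21548371, -0.40697163])}
[ 0.71071189 -0.01094806  0.01212376]
side {'camera_matrix': array([[583.15231905,   0.        , 313.87701573],
       [  0.        , 583.15231905, 242.38752112],
       [  0.        ,   0.        ,   1.        ]]), 'k1': -0.029354170638238086, 'eye': array([-0.00829334, -1.07065663,  0.96089142]), 'rotation': array([ 0.85149728, -0.23058352,  0.11402206, -0.45692734])}
[0.65489065 0.06822384 0.02037948]
wrist {'camera_matrix': array([[360.465368  ,   0.        , 318.9797332 ],
       [  0.        , 360.465368  , 236.99168558],
       [  0.        ,   0.        ,   1.        ]]), 'k1': -0.0597442637350868, 'hand_eye': array([[-1.77097432e-04, -9.59598333e-01, -2.81373430e-01,
         7.17817770e-02],
       [ 9.99999447e-01,  1.21629387e-04, -1.04420908e
[... 240 characters left out ...]

{'clock': 0.15, 'joint_pos': array([ 1.27597911e+00,  2.41240216e-01,  4.06229884e-03,  1.33522225e+00,
       -3.98688092e-06,  1.57080833e+00]), 'joint_vel': array([-0.0016209 , -0.00085344,  0.00421064, -0.00036127,  0.00010061,
       -0.00122996]), 'tau': array([ 4.49473691e-04, -3.72633147e+01,  2.52638626e+01,  1.23571281e-02,
        2.50179909e-05, -7.08718950e-07]), 'eef_pos': array([0.14514412, 0.4779678 , 0.22692826]), 'tool_rot': array([ 1.46881228e-01,  9.89153811e-01, -7.93516472e-04, -1.15805663e-04]), 'ft_force': array([ 0.37718392, -0.20073884,  0.86374132]), 'ft_torque': array([-0.02224309, -0.03515776, -0.02669963]), 'grasp_force': 0.0, 'grip_width': 0.08558782840794434}
```

View pics/scene0.png

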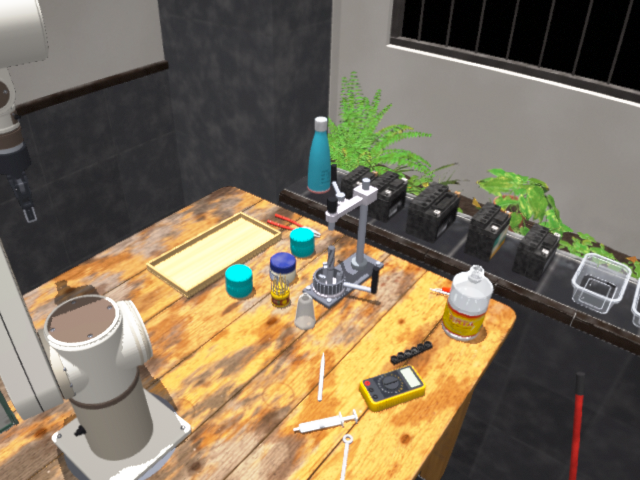

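View pics/side0.png

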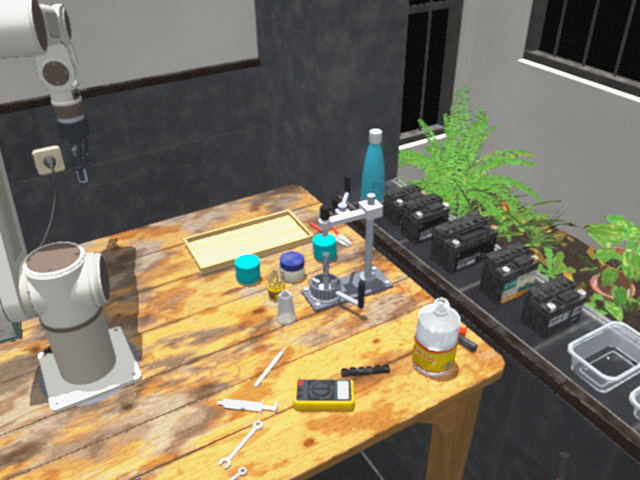

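```bash
python3 - <<'E'
from h import *
for n in('scene0','side0'):
    f=np.load(n+'.npz'); p,W=f['p'],f['W']
    hsv=cv2.cvtColor(p,cv2.COLOR_BGR2HSV)
    box={'scene0':{'blue':(262,248,302,280),'yel':(268,282,294,308),'cover':(294,290,316,330),'tq1':(222,262,256,300),'tq2':(288,226,318,258),'coltop':(355,178,374,192),'knob':(325,195,338,216),'leverpin':(328,160,340,185),'hpin':(368,260,380,296),'water':(440,265,495,340),'meter':(358,365,428,410),'bit':(327,245,336,268),'chuck':(312,262,344,298)},
    'side0':{'blue':(278,250,306,268),'yel':(266,278,286,302),'cover':(275,288,298,326),'tq1':(232,254,262,284),'tq2':(312,232,338,260),'coltop':(364,192,376,204),'knob':(319,206,331,226),'leverpin':(343,175,352,198),'hpin':(356,278,367,308),'bit':(320,253,330,275),'chuck':(305,270,340,305)}}[n]
    for k,(a,b,c,d) in box.items():
        q=W[b:d,a:c].reshape(-1,3); h=hsv[b:d,a:c].reshape(-1,3)
        m=~np.isnan(q[:,0])&(q[:,2]>0.015)
        if k=='blue': m&=(h[:,0]>105)&(h[:,0]<135)&(h[:,1]>120)
        if k in('knob','leverpin','hpin'): m&=h[:,2]<70
        if k.startswith('tq'): m&=(abs(h[:,0]-90)<12)&(h[:,1]>120)
        if k=='yel': m&=(h[:,1]>140)
        q=q[m]
        if len(q)<3: print(n,k,len(q));continue
        zt=np.percentile(q[:,2],97); t=q[q[:,2]>zt-0.012]
        print(n,k,len(q),'med',np.median(q,0).round(3),'min',np.percentile(q,3,0).round(3),'max',np.percentile(q,97,0).round(3),'top',t.mean(0).round(3))
# tray : wooden rim
    q=W.reshape(-1,3); print(n,imaging.get_calibration(n[:-1])['eye'])
E
python3 - <<'E'
import cv2
a=cv2.imread('pics/scene0.png')[150:340,140:390]
cv2.imwrite('pics/c1.png',cv2.resize(a,None,fx=3.1,fy=3.1,interpolation=cv2.INTER_CUBIC))
E
```

```text
scene0 blue 330 med [0.549 0.054 0.058] min [0.527 0.032 0.043] max [0.582 0.088 0.061] top [0.553 0.057 0.058]
scene0 yel 239 med [ 0.472 -0.001  0.036] min [ 0.461 -0.013  0.018] max [0.494 0.023 0.061] top [0.48  0.006 0.056]
scene0 cover 485 med [ 0.453 -0.091  0.051] min [ 0.442 -0.104  0.017] max [ 0.475 -0.07   0.084] top [ 0.46  -0.085  0.077]
scene0 tq1 675 med [0.439 0.104 0.056] min [0.417 0.083 0.018] max [0.475 0.14  0.061] top [0.447 0.112 0.058]
scene0 tq2 538 med [0.667 0.087 0.055] min [0.647 0.065 0.018] max [0.703 0.122 0.061] top [0.675 0.094 0.058]
scene0 coltop 266 med [ 0.715 -0.063  0.245] min [ 0.696 -0.084  0.112] max [0.974 0.092 0.271] top [ 0.711 -0.071  0.267]
scene0 knob 180 med [ 0.583 -0.06   0.257] min [ 0.576 -0.071  0.041] max [0.925 0.181 0.273] top [ 0.584 -0.062  0.268]
scene0 leverpin 94 med [0.696 0.014 0.265] min [0.69  0.009 0.041] max [1.002 0.202 0.287] top [0.695 0.015 0.283]
scene0 hpin 139 med [ 0.62  -0.171  0.078] min [ 0.616 -0.177  0.037] max [ 0.627 -0.163  0.105] top [ 0.622 -0.17   0.101]
scene0 water 2999 med [ 0.65  -0.389  0.0
[... 1143 characters left out ...]
5] max [0.92  0.229 0.274] top [ 0.71  -0.068  0.27 ]
side0 knob 99 med [ 0.584 -0.064  0.262] min [ 0.575 -0.068  0.244] max [ 0.598 -0.055  0.274] top [ 0.585 -0.063  0.269]
side0 leverpin 153 med [0.7   0.021 0.258] min [0.691 0.012 0.047] max [0.913 0.331 0.289] top [0.696 0.018 0.284]
side0 hpin 135 med [ 0.62  -0.17   0.079] min [ 0.615 -0.174  0.039] max [ 0.63  -0.162  0.108] top [ 0.622 -0.169  0.104]
side0 bit 176 med [ 0.586 -0.062  0.11 ] min [ 0.578 -0.068  0.019] max [0.674 0.081 0.142] top [ 0.585 -0.061  0.137]
side0 chuck 877 med [ 0.581 -0.066  0.044] min [ 0.547 -0.096  0.017] max [ 0.619 -0.02   0.083] top [ 0.584 -0.063  0.083]
side0 [-0.00829334 -1.07065663  0.96089142]
```

View pics/c1.png

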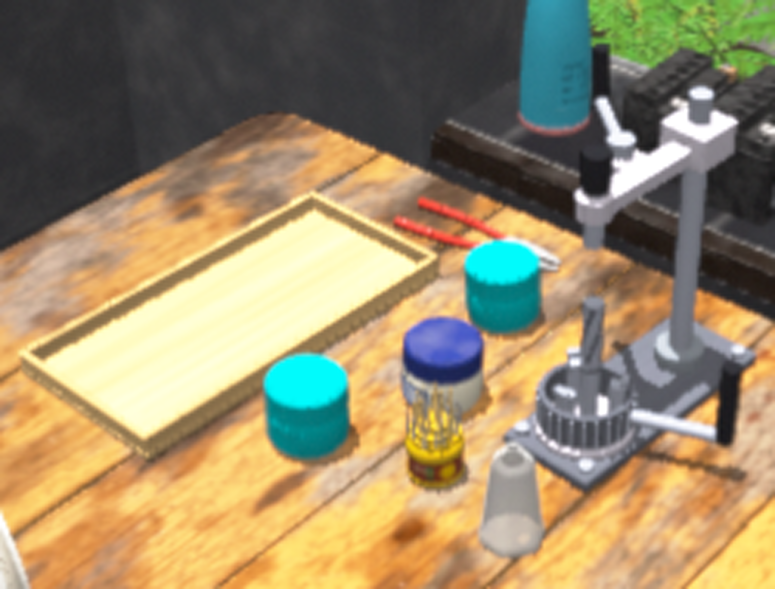

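Scene: the look-alikes for the pot are the turquoise ones at (239,281) and (302,242). The real ones are the blue-lid pot (283,268), the bit jar (281,292) and the cover (305,312). The crop confirms this choice, and the bit is the short one (top about 0.14).

Emit:
apply_moves --targets '[[[0.5,-0.8,0.1,2,1],[0.5,-0.8,0.1,2,1],[0.5,-0.8,0.1,2,1],[0.5,-0.8,0.1,2,1],[0.5,-0.8,0.1,2,1],[0.5,-0.8,0.1,2,1],[0.5,-0.8,0.1,2,1],[0.5,-0.8,0.1,2,1]]]'

```text
clock: 0.87
eef_pos: [0.3056, 0.2207, 0.2598]
tool_rot: [0.007, 1.0, 0.0, 0.0]
ft_force: [0.9, 0.5, -0.6]
grip_width: 0.0858
grasp_force: 0.0
```

Emit:
apply_moves --targets '[[[0.6,-0.8,0,1,1],[0.6,-0.8,0,0,1],[0.5,-0.8,0,0,1],[0.5,-0.8,0,0,1],[0.5,-0.8,0,0,1],[0.5,-0.6,0,0,1],[0,0,0,0,1],[0,0,0,0,1]]]'

```text
clock: 1.53
eef_pos: [0.4336, 0.0372, 0.2591]
tool_rot: [0.001, 1.0, 0.0, -0.001]
ft_force: [-0.9, -0.4, 0.4]
grip_width: 0.0856
grasp_force: 0.0
```

```bash
python3 - <<'E'
from h import *
f=np.load('scene0.npz'); W=f['W']
for u,v in((147,264),(188,293),(281,235),(241,213)):
    print(W[v-3:v+4,u-3:u+4].reshape(-1,3)[np.argsort(-np.nan_to_num(W[v-3:v+4,u-3:u+4,2]).ravel())[:6]].mean(0).round(3))
# rim points fit
q=W.reshape(-1,3); m=(q[:,2]>0.018)&(q[:,2]<0.03)&(q[:,1]>0.15)&(q[:,0]>.1)&(q[:,0]<.9)&(q[:,1]<.7)
hsv=cv2.cvtColor(f['p'],cv2.COLOR_BGR2HSV).reshape(-1,3); 
q=q[m]; print(len(q), cv2.minAreaRect(q[:,:2].astype(np.float32)))
o,p,W=cloud('wrist','w1'); print(o['eef_pos'],o['tool_rot'],o['joint_pos'].round(2))
E
```

```text
[0.361 0.359 0.025]
[0.351 0.199 0.022]
[0.687 0.184 0.022]
[0.695 0.343 0.022]
1103 ((0.5928595662117004, 0.42226338386535645), (0.49356865882873535, 0.5490282773971558), 0.5613927841186523)
[0.43359837 0.03720459 0.25908693] [ 8.89599284e-04  9.99999402e-01  1.23152960e-04 -6.24192362e-04] [ 0.09  0.1  -0.08  1.39  0.    0.09]
```

View pics/w1.png

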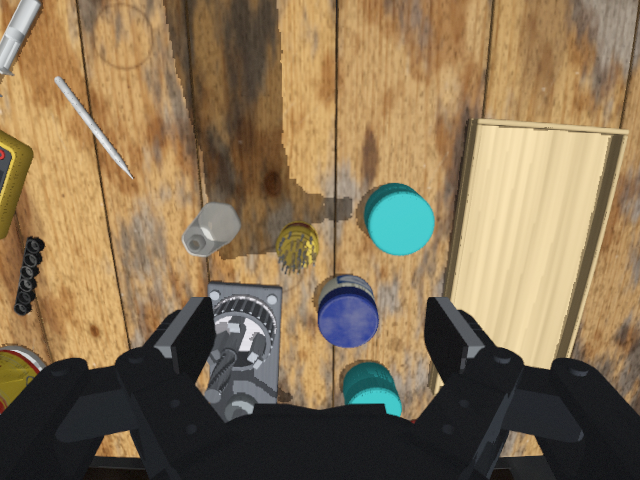

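Wrist view: cover top (197,243), bit jar (298,245), blue-lid pot (348,318), turquoise pots at (399,218) and (372,390), chuck near (240,330), tray on the right.

```bash
python3 - <<'E'
from h import *
f=np.load('w1.npz'); p,W=f['p'],f['W']
hsv=cv2.cvtColor(p,cv2.COLOR_BGR2HSV)
def rep(k,a,b,c,d,lo,hi,cond=None):
    q=W[b:d,a:c].reshape(-1,3); h=hsv[b:d,a:c].reshape(-1,3)
    m=(q[:,2]>lo)&(q[:,2]<hi)
    if cond: m&=cond(h)
    q=q[m]
    if len(q)<5: print(k,len(q));return
    (c,r)=cv2.minEnclosingCircle(q[:,:2].astype(np.float32)); print(k,len(q),'circ',np.round(c,4),round(r,4),'mean',q.mean(0).round(4),'rect',cv2.minAreaRect((q[:,:2]*1000).astype(np.float32)))
rep('covertop',180,195,245,260,.075,.095)
for lo in (.01,.02,.03,.04,.05): rep('cover%.2f'%lo,178,195,245,262,lo,lo+.01)
rep('bits',265,215,325,280,.06,.095)
rep('drum',265,215,325,280,.02,.053)
rep('lid',310,265,385,350,.055,.07,lambda h:(h[:,0]>105)&(h[:,0]<135)&(h[:,1]>100))
rep('tq1',360,180,438,258,.055,.07)
rep('bit',200,300,290,420,.12,.16)
rep('chuckrim',200,280,290,420,.046,.057)
rep('plate',200,280,290,420,.009,.016)
rep('leftrim',430,110,640,390,.02,.03)
E
```

```text
covertop 467 circ [ 0.4618 -0.0794] 0.0151 mean [ 0.4604 -0.0778  0.0796] rect ((462.2550354003906, -79.1341781616211), (27.340518951416016, 28.79250717163086), 69.9245376586914)
cover0.01 208 circ [ 0.4617 -0.0785] 0.0246 mean [ 0.4509 -0.0676  0.0142] rect ((455.7441711425781, -71.61749267578125), (48.14972686767578, 30.542659759521484), 38.4796142578125)
cover0.02 170 circ [ 0.4606 -0.0777] 0.0221 mean [ 0.452  -0.0666  0.0251] rect ((455.8578186035156, -69.46855163574219), (43.98670196533203, 20.84535789489746), 29.863941192626953)
cover0.03 187 circ [ 0.4615 -0.0786] 0.0215 mean [ 0.4532 -0.0697  0.0352] rect ((460.7655029296875, -75.25187683105469), (36.46426773071289, 36.615047454833984), 80.74095916748047)
cover0.04 196 circ [ 0.4615 -0.0788] 0.0205 mean [ 0.4546 -0.0709  0.0448] rect ((460.51165771484375, -76.86605834960938), (37.06986618041992, 35.07306671142578), 84.29341125488281)
cover0.05 185 circ [ 0.4607 -0.0782] 0.0192 mean [ 0.4528 -0.0691  0.055 ] rect ((456.5545654296875, -71.42976379394531), (38.115020751953125, 18.727333068847656), 31.066997528076172)
bits 365 c
[... 674 characters left out ...]
bit 431 circ [ 0.5875 -0.0584] 0.0096 mean [ 0.5846 -0.0574  0.1333] rect ((587.9470825195312, -58.96624755859375), (16.299819946289062, 17.512800216674805), 60.23833465576172)
chuckrim 1063 circ [ 0.5876 -0.0556] 0.0413 mean [ 0.5791 -0.0454  0.0508] rect ((587.8922729492188, -49.58167266845703), (67.03992462158203, 81.3782958984375), 87.4578857421875)
plate 3138 circ [ 0.6358 -0.0581] 0.1071 mean [ 0.6317 -0.0492  0.0108] rect ((637.6185302734375, -59.59567642211914), (90.1123046875, 202.2700958251953), 85.76718139648438)
leftrim 3188 circ [0.5165 0.2769] 0.186 mean [0.4393 0.2834 0.0222] rect ((515.8905639648438, 277.648681640625), (171.94151306152344, 332.30908203125), 87.46719360351562)
```

Emit:
apply_moves --targets '[[[0.2,-0.9,0,0,1],[0.2,-0.9,0,0,1],[0.2,-0.9,0,0,1],[0.1,-0.2,0,0,1],[0,0,-0.9,0,1],[0,0,-0.9,0,1],[0,0,-0.9,0,1],[0,0,-0.9,0,1]]]'

```text
clock: 2.25
eef_pos: [0.4609, -0.0759, 0.1146]
tool_rot: [-0.002, 1.0, 0.0, 0.001]
ft_force: [-0.2, -0.2, -0.6]
grip_width: 0.0857
grasp_force: 0.0
```

Emit:
apply_moves --targets '[[[0,0,-0.9,0,1],[0,0,-0.5,0,1],[0,0,-0.4,0,1],[0,0,0,0,1],[0,0,0,0,-1],[0,0,0,0,-1],[0,0,0,0,-1],[0,0,0,0,-1]]]'

```text
clock: 2.92
eef_pos: [0.4626, -0.0776, 0.0452]
tool_rot: [-0.001, 1.0, -0.0, 0.002]
ft_force: [-0.6, -0.2, 8.1]
grip_width: 0.0389
grasp_force: 10.6
```

Emit:
apply_moves --targets '[[[0,0,0,0,-1],[0,0,0,0,-1],[0,0,0,0,-1],[0,0,0,0,-1]]]'

```text
clock: 3.25
eef_pos: [0.4627, -0.0775, 0.0457]
tool_rot: [-0.001, 1.0, 0.0, 0.002]
ft_force: [-0.5, 0.7, 7.3]
grip_width: 0.0361
grasp_force: 59.1
```

Emit:
apply_moves --targets '[[[0,0,0.8,0,-1],[0,0,0.8,0,-1],[0,0,0.8,0,-1],[0,0,0.6,0,-1],[-0.2,0.8,0,0,-1],[-0.2,0.8,0,0,-1],[-0.2,0.8,0,0,-1],[-0.2,0.8,0,0,-1]]]'

```text
clock: 3.92
eef_pos: [0.4292, 0.0514, 0.1648]
tool_rot: [-0.0, 1.0, 0.0, 0.001]
ft_force: [-0.0, 0.1, -0.3]
grip_width: 0.0361
grasp_force: 60.1
```

Emit:
apply_moves --targets '[[[-0.2,0.8,0,0,-1],[-0.2,0.8,0,0,-1],[-0.1,0.8,0,0,-1],[-0.1,0.8,0,0,-1],[-0.1,0.8,0,0,-1],[0,0.8,0,0,-1],[0,0.8,0,0,-1],[0,0,0,0,-1]]]'

```text
clock: 4.58
eef_pos: [0.4018, 0.2798, 0.1647]
tool_rot: [-0.004, 1.0, 0.002, 0.001]
ft_force: [0.1, 0.3, -0.4]
grip_width: 0.0358
grasp_force: 60.2
```

Emit:
apply_moves --targets '[[[0,0,-0.7,0,-1],[0,0,-0.7,0,-1],[0,0,-0.7,0,-1],[0,0,-0.3,0,-1],[0,0,-0.2,0,-1],[0,0,-0.15,0,-1],[0,0,0,0,-1],[0,0,0,0,-1]]]'

```text
clock: 5.25
eef_pos: [0.4019, 0.2747, 0.0544]
tool_rot: [-0.001, 1.0, 0.0, 0.001]
ft_force: [0.3, 0.9, -0.3]
grip_width: 0.0364
grasp_force: 60.2
```

```bash
python3 - <<'E'
from h import *
a,b=[],[]
o,p,W=cloud('side','s1'); o,q,W=cloud('wrist','w2')
cv2.imwrite('pics/m1.png',np.hstack([cv2.resize(p[150:330,150:350],(400,360)),cv2.resize(q,(400,300)).repeat(1,0) if 0 else cv2.copyMakeBorder(cv2.resize(q,(400,300)),0,60,0,0,0)]))
E
```

```text
(no output)
```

View pics/m1.png

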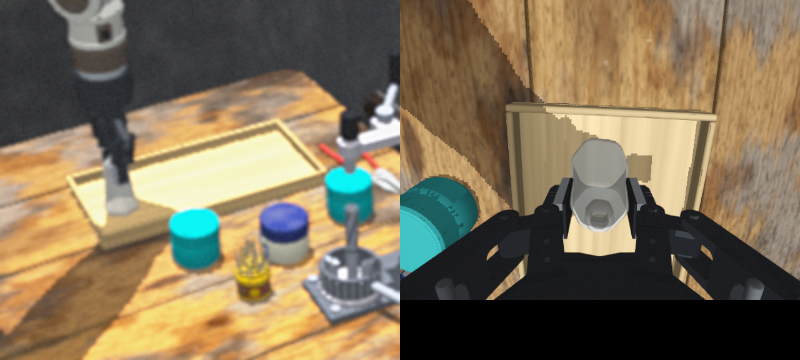

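Emit:
apply_moves --targets '[[[0,0,-0.08,0,-1],[0,0,0,0,-1],[0,0,0,0,1],[0,0,0,0,1],[0,0,0,0,1],[0,0,0,0,1],[0,0,0.5,0,1],[0,0,0.8,0,1]]]'

```text
clock: 6.02
eef_pos: [0.3985, 0.2726, 0.0997]
tool_rot: [-0.001, 1.0, -0.002, -0.004]
ft_force: [0.9, -0.2, 0.7]
grip_width: 0.0855
grasp_force: 0.0
```

Emit:
apply_moves --targets '[[[0,0,0.8,0,1],[0,0,0.8,0,1],[0.2,-0.8,0,0,1],[0.2,-0.8,0,0,1],[0.2,-0.8,0,0,1],[0.3,-0.8,0,0,1],[0.3,-0.8,0,0,1],[0.3,-0.8,0,0,1]]]'

```text
clock: 6.68
eef_pos: [0.4614, 0.0809, 0.1665]
tool_rot: [-0.001, 1.0, 0.0, 0.0]
ft_force: [1.2, 0.2, -1.0]
grip_width: 0.0852
grasp_force: 0.0
```

Emit:
apply_moves --targets '[[[0.3,-0.8,0,0,1],[0.2,-0.8,0,0,1],[0,-0.13,0,0,1],[0,0,0,0,1],[0,0,0,0,1]]]'

```text
clock: 7.1
eef_pos: [0.4809, 0.0132, 0.1661]
tool_rot: [-0.0, 1.0, 0.0, -0.0]
ft_force: [0.5, -0.5, -0.4]
grip_width: 0.0855
grasp_force: 0.0
```

```bash
python3 - <<'E'
from h import *
o,p,W=cloud('wrist','w3'); print(o['eef_pos'])
hsv=cv2.cvtColor(p,cv2.COLOR_BGR2HSV)
x,y,z=W[...,0],W[...,1],W[...,2]
m=(abs(x-.48)<.05)&(abs(y-.014)<.05)&(z>.02)&(z<.053)&(hsv[...,1]>120)
q=W[m]; print(len(q),cv2.minEnclosingCircle(q[:,:2].astype(np.float32)))
o,p,W=cloud('scene','s2')
x,y,z=W[...,0],W[...,1],W[...,2]
m=(abs(x-.4)<.06)&(abs(y-.274)<.06)&(z>.03)&(z<.13)
q=W[m]; print(len(q),q.mean(0),q.max(0))
E
```

```text
[0.48088021 0.0132494  0.16614603]
1714 ((0.49591684341430664, 0.02993701584637165), 0.04518234357237816)
359 [0.39738232 0.2628653  0.06069327] [0.42281132 0.2839039  0.09439972]
```

Emit:
apply_moves --targets '[[[0,0,-0.8,0,1],[0,0,-0.8,0,1],[0,0,-0.8,0,1],[0,0,-0.5,0,1],[0,0,-0.25,0,1],[0,0,0,0,1],[0,0,0,0,-1],[0,0,0,0,-1]]]'

```text
clock: 7.87
eef_pos: [0.4821, 0.0141, 0.0414]
tool_rot: [-0.002, 1.0, 0.0, 0.001]
ft_force: [-0.2, 0.6, 0.7]
grip_width: 0.0636
grasp_force: 0.0
```

Emit:
apply_moves --targets '[[[0,0,0,0,-1],[0,0,0,0,-1],[0,0,0,0,-1],[0,0,0,0,-1],[0,0,0,0,-1]]]'

```text
clock: 8.28
eef_pos: [0.4826, 0.0135, 0.0422]
tool_rot: [-0.001, 1.0, 0.0, 0.002]
ft_force: [-1.4, -0.4, 5.9]
grip_width: 0.0417
grasp_force: 59.9
```

Emit:
apply_moves --targets '[[[0,0,0.8,0,-1],[0,0,0.8,0,-1],[0,0,0.8,0,-1],[0,0,0.7,0,-1],[0.1,0.8,0,0,-1],[0.1,0.8,0,0,-1],[0.1,0.8,0,0,-1],[0.1,0.8,0,0,-1]]]'

```text
clock: 8.95
eef_pos: [0.4976, 0.1424, 0.1656]
tool_rot: [-0.0, 1.0, 0.0, 0.001]
ft_force: [0.7, -0.0, -1.5]
grip_width: 0.0415
grasp_force: 61.4
```

Emit:
apply_moves --targets '[[[0.1,0.8,0,0,-1],[0,0.8,0,0,-1],[0,0.8,0,0,-1],[0,0.8,0,0,-1],[0,0.15,0,0,-1],[0,0,0,0,-1],[0,0,-0.8,0,-1],[0,0,-0.8,0,-1]]]'

```text
clock: 9.62
eef_pos: [0.5034, 0.2755, 0.1026]
tool_rot: [-0.001, 1.0, 0.001, 0.003]
ft_force: [0.7, -0.2, -2.4]
grip_width: 0.0418
grasp_force: 61.4
```

Emit:
apply_moves --targets '[[[0,0,-0.6,0,-1],[0,0,-0.4,0,-1],[0,0,-0.2,0,-1],[0,0,-0.1,0,-1],[0,0,0,0,-1],[0,0,0,0,-1]]]'

```text
clock: 10.12
eef_pos: [0.5023, 0.2748, 0.0497]
tool_rot: [-0.0, 1.0, 0.0, 0.001]
ft_force: [1.0, -0.2, -1.3]
grip_width: 0.0414
grasp_force: 61.3
```

Emit:
apply_moves --targets '[[[0,0,-0.05,0,-1],[0,0,0,0,-1],[0,0,0,0,1],[0,0,0,0,1],[0,0,0,0,1],[0,0,0,0,1],[0,0,0.5,0,1],[0,0,0.8,0,1]]]'

```text
clock: 10.78
eef_pos: [0.4983, 0.2737, 0.095]
tool_rot: [-0.001, 1.0, -0.002, -0.004]
ft_force: [0.6, 0.2, -1.3]
grip_width: 0.0853
grasp_force: 0.0
```

Emit:
apply_moves --targets '[[[0,0,0.8,0,1],[0,0,0.8,0,1],[0.2,-0.8,0,0,1],[0.2,-0.8,0,0,1],[0.2,-0.8,0,0,1],[0.2,-0.8,0,0,1],[0,-0.4,0,0,1],[0,0,0,0,1]]]'

```text
clock: 11.45
eef_pos: [0.5334, 0.1278, 0.1623]
tool_rot: [0.001, 1.0, -0.001, -0.0]
ft_force: [-0.7, 0.4, -0.4]
grip_width: 0.0855
grasp_force: 0.0
```

```bash
cat > lid.py <<'E'
from h import *
def lid(name,save):
    o,p,W=cloud(name,save)
    hsv=cv2.cvtColor(p,cv2.COLOR_BGR2HSV)
    m=(hsv[...,0]>105)&(hsv[...,0]<135)&(hsv[...,1]>100)&(W[...,2]>.045)&(W[...,2]<.08)&(W[...,0]>.3)&(W[...,0]<.75)&(abs(W[...,1])<.4)
    q=W[m]; print(name,o['eef_pos'].round(4),len(q),cv2.minEnclosingCircle(q[:,:2].astype(np.float32)) if len(q) else 0,q.mean(0) if len(q) else 0, 'med',q[:,2].max() if len(q) else 0)
E
python3 - <<'E'
from lid import *
lid('wrist','w4'); lid('scene','s4')
E
```

```text
wrist [0.5334 0.1278 0.1623] 5167 ((0.557853102684021, 0.06940237432718277), 0.03324507921934128) [0.55493253 0.06961556 0.05886081] med 0.06244667392870716
scene [0.5334 0.1296 0.1624] 364 ((0.5576301217079163, 0.06350179016590118), 0.033853642642498016) [0.5523645  0.0579828  0.05658373] med 0.06361758884023982
```

View pics/w4.png

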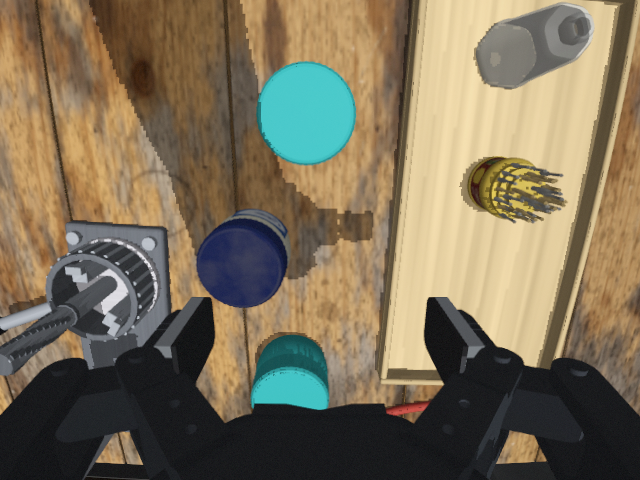

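Emit:
apply_moves --targets '[[[0.3,-0.8,0,0,1],[0.27,-0.76,0,0,1],[0,0,-0.7,0,1],[0,0,-0.7,0,1],[0,0,-0.7,0,1],[0,0,-0.35,0,1],[0,0,-0.15,0,1],[0,0,0,0,1]]]'

```text
clock: 12.22
eef_pos: [0.5547, 0.07, 0.0566]
tool_rot: [-0.002, 1.0, -0.0, -0.002]
ft_force: [0.7, 0.3, -0.0]
grip_width: 0.0851
grasp_force: 0.0
```

Emit:
apply_moves --targets '[[[0,0,0,0,-1],[0,0,0,0,-1],[0,0,0,0,-1],[0,0,0,0,-1],[0,0,0,0,-1]]]'

```text
clock: 12.63
eef_pos: [0.5567, 0.069, 0.0594]
tool_rot: [-0.001, 1.0, 0.0, 0.001]
ft_force: [-0.1, -0.4, 0.4]
grip_width: 0.0255
grasp_force: 0.0
```

Emit:
apply_moves --targets '[[[0,0,0.5,0,-1],[0,0,0.8,0,-1],[0,0,0.8,0,-1],[0,0,0.5,0,-1],[0,0,0,0,-1]]]'

```text
clock: 13.05
eef_pos: [0.5596, 0.0692, 0.1685]
tool_rot: [-0.001, 1.0, 0.001, 0.005]
ft_force: [0.0, 0.3, -0.1]
grip_width: 0.0
grasp_force: 0.0
```

```bash
python3 - <<'E'
from lid import *
lid('wrist','w5'); lid('scene','s5')
E
```

```text
wrist [0.5596 0.0692 0.1685] 5026 ((0.5583043098449707, 0.06830549985170364), 0.03323861584067345) [0.55654707 0.06690203 0.05914873] med 0.06253450113146618
scene [0.5583 0.069  0.1659] 369 ((0.5568789839744568, 0.06367474794387817), 0.033793896436691284) [0.55240415 0.05843513 0.05658448] med 0.06337252682852379
```

View pics/w5.png

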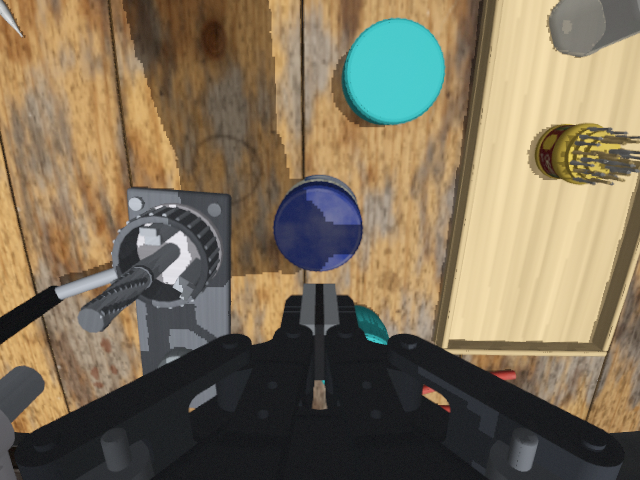

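Emit:
apply_moves --targets '[[[-0.03,-0.03,0,0,1],[0,0,0,0,1],[0,0,0,0,1],[0,0,0,0,1],[0,0,-0.7,0,1],[0,0,-0.7,0,1],[0,0,-0.7,0,1],[0,0,-0.5,0,1]]]'

```text
clock: 13.82
eef_pos: [0.5533, 0.0674, 0.0556]
tool_rot: [-0.001, 1.0, -0.0, -0.002]
ft_force: [-1.0, 0.2, -0.5]
grip_width: 0.0856
grasp_force: 0.0
```

Emit:
apply_moves --targets '[[[0,0,-0.3,0,1],[0,0,-0.1,0,1],[0,0,0,0,1],[0,0,0,0,-1],[0,0,0,0,-1],[0,0,0,0,-1],[0,0,0,0,-1],[0,0,0,0,-1]]]'

```text
clock: 14.48
eef_pos: [0.5568, 0.0679, 0.0444]
tool_rot: [-0.001, 1.0, 0.0, 0.002]
ft_force: [0.6, 0.1, 6.6]
grip_width: 0.0563
grasp_force: 64.3
```

Emit:
apply_moves --targets '[[[0,0,0.6,0,-1],[0,0,0.8,0,-1],[0,0,0.8,0,-1],[0,0,0.4,0,-1],[0.1,0.7,0,0,-1],[0.2,0.7,0,0,-1],[0.2,0.7,0,0,-1],[0.2,0.7,0,0,-1]]]'

```text
clock: 15.15
eef_pos: [0.5827, 0.1804, 0.1466]
tool_rot: [-0.001, 1.0, -0.0, -0.0]
ft_force: [0.6, -0.5, -1.0]
grip_width: 0.0566
grasp_force: 64.3
```

Emit:
apply_moves --targets '[[[0.2,0.7,0,0,-1],[0.2,0.7,0,0,-1],[0.2,0.7,0,0,-1],[0,0.15,0,0,-1],[0,0,0,0,-1],[0,0,-0.8,0,-1],[0,0,-0.7,0,-1],[0,0,-0.4,0,-1]]]'

```text
clock: 15.82
eef_pos: [0.6047, 0.2673, 0.0671]
tool_rot: [-0.0, 1.0, -0.001, -0.002]
ft_force: [-1.2, -0.5, -3.2]
grip_width: 0.0567
grasp_force: 64.4
```

Emit:
apply_moves --targets '[[[0,0,-0.3,0,-1],[0,0,-0.1,0,-1],[0,0,0,0,-1],[0,0,0,0,-1]]]'

```text
clock: 16.15
eef_pos: [0.6076, 0.2693, 0.0555]
tool_rot: [-0.001, 1.0, 0.0, 0.001]
ft_force: [0.8, -0.0, -1.4]
grip_width: 0.0564
grasp_force: 64.4
```

Emit:
apply_moves --targets '[[[0,0,-0.1,0,-1],[0,0,0,0,-1]]]'

```text
clock: 16.32
eef_pos: [0.6076, 0.2698, 0.0514]
tool_rot: [-0.001, 1.0, 0.0, 0.001]
ft_force: [-0.4, -1.0, -1.8]
grip_width: 0.0562
grasp_force: 64.4
```

Emit:
apply_moves --targets '[[[0,0,0,0,1],[0,0,0,0,1],[0,0,0,0,1],[0,0,0,0,1],[0,0,0.5,0,1],[0,0,0.8,0,1],[0,0,0.8,0,1],[0,0,0.8,0,1]]]'

```text
clock: 16.98
eef_pos: [0.6066, 0.2695, 0.1676]
tool_rot: [-0.001, 1.0, -0.0, -0.0]
ft_force: [0.2, 0.3, 0.5]
grip_width: 0.0851
grasp_force: 0.0
```

```bash
python3 - <<'E'
from lid import *
lid('scene','s6'); lid('side','d6'); 
f=np.load('scene0.npz'); W=f['W']; 
E
```

```text
scene [0.6066 0.2695 0.1676] 315 ((0.60954749584198, 0.2632502615451813), 0.03431576490402222) [0.60440138 0.25761614 0.06114955] med 0.06908990110785551
side [0.61   0.2711 0.1762] 253 ((0.6075785160064697, 0.26519423723220825), 0.03457260876893997) [0.60406086 0.25859537 0.06410492] med 0.07357375301682256
```

View pics/s6.png

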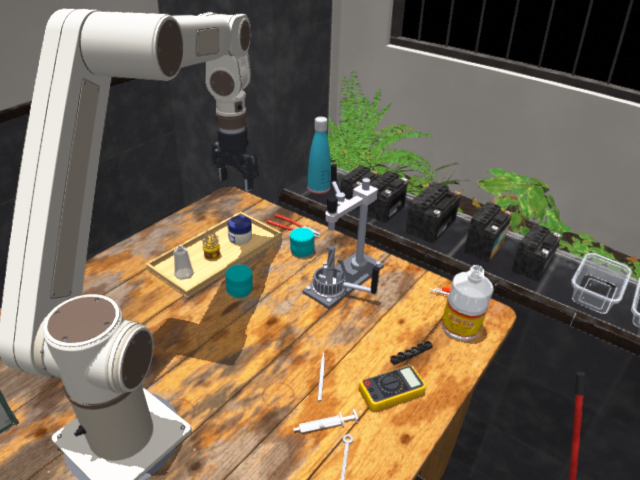

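Emit:
apply_moves --targets '[[[-0.6,-0.75,0.1,7,1],[-0.6,-0.75,0.1,7,1],[-0.6,-0.75,0.1,7,1],[-0.6,-0.75,0.1,7,1],[-0.6,-0.75,0.1,7,1],[-0.6,-0.75,0.1,7,1],[-0.6,-0.75,0.1,7,1],[-0.6,-0.75,0.1,7,1]]]'

```text
clock: 17.75
eef_pos: [0.4136, 0.0289, 0.1982]
tool_rot: [-0.472, 0.881, -0.0, -0.0]
ft_force: [0.4, -0.8, -0.4]
grip_width: 0.0849
grasp_force: 0.0
```

Emit:
apply_moves --targets '[[[0,-0.85,0,7,1],[0,-0.85,0,7,1],[0,-0.85,0,7,1],[0,-0.85,0,7,1],[0,-0.85,0,7,1],[0,-0.85,0,7,1],[0.8,0,0,6,1],[0.8,0,0,6,1]]]'

```text
clock: 18.42
eef_pos: [0.4793, -0.1586, 0.1985]
tool_rot: [0.8, -0.6, 0.0, 0.0]
ft_force: [0.5, -0.2, 0.3]
grip_width: 0.0856
grasp_force: 0.0
```

Emit:
apply_moves --targets '[[[0.9,0,0,0,1],[0.6,0,0,0,1],[0,0,0,0,1],[0,0,0,0,1]]]'

```text
clock: 18.75
eef_pos: [0.5402, -0.1558, 0.1972]
tool_rot: [0.801, -0.599, -0.001, 0.0]
ft_force: [-0.7, 0.1, -0.0]
grip_width: 0.0855
grasp_force: 0.0
```

```bash
python3 - <<'E'
from h import *
o,p,W=cloud('wrist','w7'); print(o['eef_pos'],o['tool_rot'],o['joint_pos'].round(2))
x,y,z=W[...,0],W[...,1],W[...,2]
m=(np.hypot(x-.626,y+.168)<.03)&(z>.05)&(z<.12)
q=W[m]; print(len(q)); 
if len(q)>5: print(q.mean(0),q.max(0)); t=q[q[:,2]>.1]; print(len(t),t.mean(0) if len(t) else 0)
m=(np.hypot(x-.587,y+.06)<.03)&(z>.125)&(z<.16); q=W[m]; print('bit',len(q),q.mean(0) if len(q) else 0)
E
```

```text
[ 0.54024297 -0.15575466  0.19718867] [ 8.00516247e-01 -5.99310410e-01 -7.93803610e-04  3.74793083e-04] [-0.28  0.38  0.12  1.31 -0.   -2.14]
951
[ 0.62225465 -0.16732874  0.0924792 ] [ 0.63276937 -0.15601266  0.10760395]
516 [ 0.62407555 -0.16566704  0.10530761]
bit 496 [ 0.58615127 -0.06211942  0.13587696]
```

View pics/w7.png

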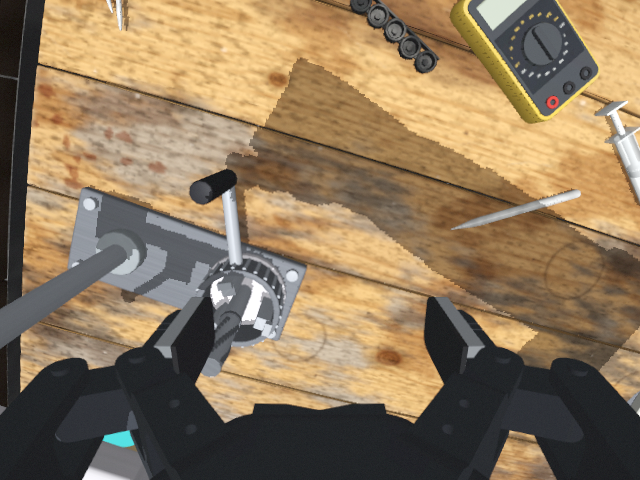

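Emit:
apply_moves --targets '[[[0.7,-0.1,0,0,1],[0.7,-0.1,0,0,1],[0.7,-0.05,0,0,1],[0,0,0,0,1],[0,0,-0.8,0,1],[0,0,-0.8,0,1],[0,0,-0.8,0,1],[0,0,-0.4,0,1]]]'

```text
clock: 19.47
eef_pos: [0.6197, -0.1652, 0.0825]
tool_rot: [0.8, -0.6, -0.003, 0.001]
ft_force: [-0.4, 0.3, 0.1]
grip_width: 0.0854
grasp_force: 0.0
```

Emit:
apply_moves --targets '[[[0,0,0,0,1],[0,0,0,0,-1],[0,0,0,0,-1],[0,0,0,0,-1],[0,0,0,0,-1],[0,0,0,0,-1],[0,0,0,0,-1],[0,0,0,0,-1]]]'

```text
clock: 20.13
eef_pos: [0.6248, -0.1661, 0.088]
tool_rot: [0.8, -0.6, 0.001, -0.0]
ft_force: [-0.3, -0.0, 5.6]
grip_width: 0.0142
grasp_force: 58.5
```

```bash
cat > arc.py <<'E'
import sys
from h import *
# arc.py cx cy r n deg : rows along arc from the present tool position; tool x azimuth to follow the radius
cx,cy,r,n,step=map(float,sys.argv[1:6]); off=float(sys.argv[6]) if len(sys.argv)>6 else 0
o=get_obs(); p=o['eef_pos']; a0=np.degrees(np.arctan2(p[1]-cy,p[0]-cx))
X=R.from_quat(o['tool_rot']).as_matrix()[:,0]; cam=np.degrees(np.arctan2(X[1],X[0]))
print('pos',p.round(4),'r',np.hypot(p[0]-cx,p[1]-cy).round(4),'az',a0.round(1),'tool az',cam.round(1))
err=(a0+off-cam+180)%360-180
prev=p[:2]; rows=[]
for i in range(1,int(n)+1):
    a=np.radians(a0+step*i); q=np.array([cx+r*np.cos(a),cy+r*np.sin(a)])
    d=np.round((q-prev)/.04,2); rows.append([d[0],d[1],0,round(np.clip(step+err/n,-7.1,7.1),1),-1]); prev=prev+d*.04
print([list(map(float,x)) for x in rows])
E
python3 arc.py .5865 -.059 .114 8 -6.5
```

```text
pos [ 0.6248 -0.1661  0.088 ] r 0.1138 az -70.3 tool az -73.7
[[-0.31, -0.1, 0.0, -6.1, -1.0], [-0.32, -0.05, 0.0, -6.1, -1.0], [-0.32, -0.02, 0.0, -6.1, -1.0], [-0.32, 0.02, 0.0, -6.1, -1.0], [-0.32, 0.05, 0.0, -6.1, -1.0], [-0.31, 0.09, 0.0, -6.1, -1.0], [-0.3, 0.12, 0.0, -6.1, -1.0], [-0.28, 0.16, 0.0, -6.1, -1.0]]
```

Emit:
apply_moves --targets '[[[-0.31,-0.1,0,-6,-1],[-0.32,-0.05,0,-6,-1],[-0.32,-0.02,0,-6,-1],[-0.32,0.02,0,-6,-1],[-0.32,0.05,0,-6,-1],[-0.31,0.09,0,-6,-1],[-0.3,0.12,0,-6,-1],[-0.28,0.16,0,-6,-1]]]'

```text
clock: 20.8
eef_pos: [0.528, -0.1552, 0.088]
tool_rot: [-0.485, 0.875, -0.002, 0.004]
ft_force: [6.8, 1.5, 0.8]
grip_width: 0.0146
grasp_force: 59.1
```

```bash
python3 arc.py .5865 -.059 .114 8 -6.5
```

```text
pos [ 0.528  -0.1552  0.088 ] r 0.1126 az -121.3 tool az -122.0
[[-0.28, 0.15, 0.0, -6.4, -1.0], [-0.25, 0.22, 0.0, -6.4, -1.0], [-0.22, 0.23, 0.0, -6.4, -1.0], [-0.19, 0.27, 0.0, -6.4, -1.0], [-0.16, 0.28, 0.0, -6.4, -1.0], [-0.12, 0.29, 0.0, -6.4, -1.0], [-0.09, 0.31, 0.0, -6.4, -1.0], [-0.06, 0.32, 0.0, -6.4, -1.0]]
```

Emit:
apply_moves --targets '[[[-0.28,0.17,0,-6.4,-1],[-0.25,0.22,0,-6.4,-1],[-0.22,0.23,0,-6.4,-1],[-0.19,0.27,0,-6.4,-1],[-0.16,0.28,0,-6.4,-1],[-0.12,0.29,0,-6.4,-1],[-0.09,0.31,0,-6.4,-1],[-0.06,0.32,0,-6.4,-1]]]'

```text
clock: 21.47
eef_pos: [0.4735, -0.0724, 0.0879]
tool_rot: [-0.059, 0.998, -0.002, 0.004]
ft_force: [6.9, -3.7, -1.6]
grip_width: 0.0142
grasp_force: 58.9
```

```bash
python3 arc.py .5865 -.059 .114 8 -6.5
```

```text
pos [ 0.4735 -0.0724  0.0879] r 0.1138 az -173.2 tool az -173.3
[[-0.02, 0.32, 0.0, -6.5, -1.0], [0.01, 0.32, 0.0, -6.5, -1.0], [0.06, 0.32, 0.0, -6.5, -1.0], [0.08, 0.31, 0.0, -6.5, -1.0], [0.13, 0.3, 0.0, -6.5, -1.0], [0.15, 0.29, 0.0, -6.5, -1.0], [0.19, 0.26, 0.0, -6.5, -1.0], [0.22, 0.24, 0.0, -6.5, -1.0]]
```

Emit:
apply_moves --targets '[[[-0.02,0.32,0,-6.5,-1],[0.01,0.32,0,-6.5,-1],[0.06,0.32,0,-6.5,-1],[0.08,0.31,0,-6.5,-1],[0.13,0.3,0,-6.5,-1],[0.15,0.29,0,-6.5,-1],[0.19,0.26,0,-6.5,-1],[0.22,0.24,0,-6.5,-1]]]'

```text
clock: 22.13
eef_pos: [0.5034, 0.0228, 0.0879]
tool_rot: [0.384, 0.923, -0.0, 0.001]
ft_force: [-2.2, -2.1, 8.8]
grip_width: 0.0146
grasp_force: 59.9
```

```bash
python3 arc.py .5865 -.059 .114 6 -4
```

```text
pos [0.5034 0.0228 0.0879] r 0.1166 az 135.4 tool az 134.8
[[0.19, 0.09, 0.0, -3.9, -1.0], [0.15, 0.13, 0.0, -3.9, -1.0], [0.17, 0.11, 0.0, -3.9, -1.0], [0.17, 0.11, 0.0, -3.9, -1.0], [0.17, 0.09, 0.0, -3.9, -1.0], [0.18, 0.08, 0.0, -3.9, -1.0]]
```

Emit:
apply_moves --targets '[[[0.17,0.11,0,-4,-1],[0.16,0.12,0,-4,-1],[0.17,0.11,0,-4,-1],[0.17,0.11,0,-4,-1],[0.17,0.09,0,-4,-1],[0,0,0,0,-1]]]'

```text
clock: 22.63
eef_pos: [0.5364, 0.0474, 0.0879]
tool_rot: [0.537, 0.844, 0.002, -0.001]
ft_force: [-4.6, 5.7, 9.6]
grip_width: 0.0144
grasp_force: 60.1
```

```bash
python3 arc.py .5865 -.059 .114 4 -3
```

```text
pos [0.5364 0.0474 0.0879] r 0.1176 az 115.2 tool az 115.1
[[0.18, -0.02, 0.0, -3.0, -1.0], [0.13, 0.05, 0.0, -3.0, -1.0], [0.15, 0.05, 0.0, -3.0, -1.0], [0.14, 0.03, 0.0, -3.0, -1.0]]
```

Emit:
apply_moves --targets '[[[0.12,0.04,0,-2.5,-1],[0.12,0.03,0,-2.5,-1],[0,0,0,0,-1]]]'

```text
clock: 22.88
eef_pos: [0.5442, 0.0509, 0.0879]
tool_rot: [0.572, 0.82, 0.002, -0.003]
ft_force: [-8.2, 9.2, 12.8]
grip_width: 0.0143
grasp_force: 60.4
```

```bash
python3 arc.py .5865 -.059 .114 4 -3|head -1
```

```text
pos [0.5442 0.0509 0.0879] r 0.1178 az 111.1 tool az 110.2
```

```bash
python3 - <<'E'
import numpy as np
from scipy.optimize import least_squares as ls
P=np.array([(0.6248,-0.1661),(0.528,-.1552),(0.4735,-.0724),(.5034,.0228),(.5364,.0474),(.5442,.0509)])
s=ls(lambda v:np.hypot(*(P-v).T)-.115,[.587,-.059]);print(s.x,s.fun)
d=P-s.x;print(np.degrees(np.arctan2(d[:,1],d[:,0])))
E
python3 arc.py .5865 -.057 .1165 4 -3
```

```text
[ 0.58708206 -0.05636985] [ 0.00103168  0.00014377 -0.00029233  0.00019788  0.00048529  0.00052355]
[ -71.03043145 -120.87157641 -171.96674267  136.5871137   116.03126834
  111.78949116]
pos [0.5442 0.0509 0.0879] r 0.1159 az 111.4 tool az 110.2
[[0.14, 0.06, 0.0, -2.7, -1.0], [0.14, 0.05, 0.0, -2.7, -1.0], [0.15, 0.04, 0.0, -2.7, -1.0], [0.15, 0.02, 0.0, -2.7, -1.0]]
```

Emit:
apply_moves --targets '[[[0.12,0.07,0,-2,-1],[0.12,0.07,0,-2,-1],[0,0,0,0,-1]]]'

```text
clock: 23.13
eef_pos: [0.5448, 0.0504, 0.0875]
tool_rot: [0.602, 0.799, -0.008, -0.006]
ft_force: [-28.4, -6.6, 31.7]
grip_width: 0.0145
grasp_force: 62.9
```

Emit:
apply_moves --targets '[[[-0.1,-0.06,0,2,-1],[0,0,0,0,1],[0,0,0,0,1],[0,0,0,0,1],[0,0,0,0,1],[0,0,0.8,0,1],[0,0,0.8,0,1],[0,0,0.4,0,1]]]'

```text
clock: 23.8
eef_pos: [0.5536, 0.0506, 0.1696]
tool_rot: [0.587, 0.81, 0.002, 0.002]
ft_force: [1.1, 0.4, 0.8]
grip_width: 0.0858
grasp_force: 0.0
```

```bash
python3 - <<'E'
from h import *
o,p,W=cloud('wrist','w8'); print(o['eef_pos'],o['tool_rot'],o['joint_pos'].round(2))
x,y,z=W[...,0],W[...,1],W[...,2]
q=W[(np.hypot(x-.545,y-.051)<.03)&(z>.095)&(z<.12)]; print(len(q),q.mean(0) if len(q) else 0)
o,p,W=cloud('side','d8');x,y,z=W[...,0],W[...,1],W[...,2]
q=W[(np.hypot(x-.545,y-.051)<.03)&(z>.095)&(z<.12)]; print(len(q),q.mean(0) if len(q) else 0)
o,p2,W=cloud('scene','s8');x,y,z=W[...,0],W[...,1],W[...,2]
q=W[(np.hypot(x-.545,y-.051)<.03)&(z>.095)&(z<.12)]; print(len(q),q.mean(0) if len(q) else 0)
cv2.imwrite('pics/m2.png',np.hstack([cv2.resize(p[170:320,220:400],(400,333)),cv2.resize(p2[160:310,230:410],(400,333))]))
E
```

```text
[0.55363707 0.05056386 0.16959692] [0.58700415 0.8095803  0.0015352  0.0018732 ] [ 0.09  0.38  0.04  1.23 -0.    1.35]
622 [0.53765771 0.04945323 0.10472663]
43 [0.53522177 0.04522753 0.10439927]
41 [0.53697309 0.04244805 0.10207755]
```

View pics/m2.png

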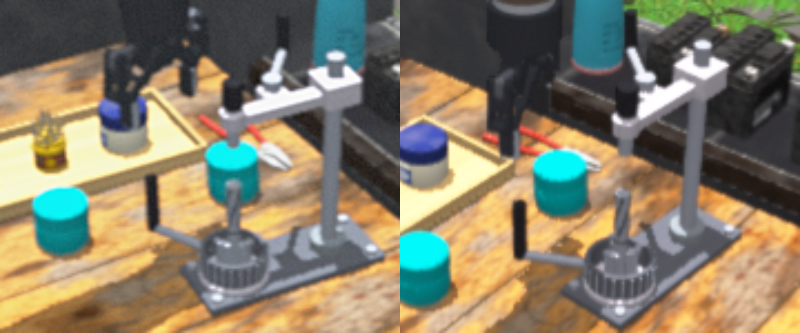

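Both views show the handle round on the left at its end position, the bit upright and everything upright in the tray. The pin reads about 3.5° short of where it was gripped, so I'll push it once more with shut fingers, which can't drag it back.

Emit:
apply_moves --targets '[[[-0.6,-0.2,0,2,-1],[-0.5,-0.2,0,2,-1],[0,0,0,2,-1],[0,0,0,1,-1],[0,0,0,0,-1],[0,0,0,0,-1],[0,0,0,0,-1],[0,0,0,0,-1]]]'

```text
clock: 24.62
eef_pos: [0.5079, 0.0346, 0.166]
tool_rot: [0.536, 0.844, -0.0, -0.0]
ft_force: [-0.2, 0.9, 0.5]
grip_width: 0.0
grasp_force: 0.0
```

Emit:
apply_moves --targets '[[[0,0,-0.7,0,-1],[0,0,-0.7,0,-1],[0,0,-0.5,0,-1],[0,0,-0.1,0,-1],[0,0,0,0,-1]]]'

```text
clock: 25.03
eef_pos: [0.5063, 0.0344, 0.0849]
tool_rot: [0.536, 0.844, -0.001, -0.002]
ft_force: [0.3, -1.1, 1.2]
grip_width: -0.0
grasp_force: 0.0
```

Emit:
apply_moves --targets '[[[0.13,0.07,0,0,-1],[0.1,0.05,0,0,-1],[0,0,0,0,-1]]]'

```text
clock: 25.28
eef_pos: [0.5185, 0.0396, 0.0878]
tool_rot: [0.536, 0.844, 0.001, 0.001]
ft_force: [-0.6, 0.1, 0.2]
grip_width: -0.0003
grasp_force: 0.1
```

Emit:
apply_moves --targets '[[[0.13,0.06,0,0,-1],[0,0,0,0,-1]]]'

```text
clock: 25.45
eef_pos: [0.522, 0.0415, 0.0873]
tool_rot: [0.536, 0.844, -0.0, 0.0]
ft_force: [-4.5, -1.2, 3.3]
grip_width: 0.0004
grasp_force: 1.8
```

Emit:
apply_moves --targets '[[[0.1,0.05,0,0,-1],[0,0,0,0,-1]]]'

```text
clock: 25.62
eef_pos: [0.5242, 0.0428, 0.0869]
tool_rot: [0.537, 0.844, -0.002, -0.001]
ft_force: [-7.6, -4.4, 6.2]
grip_width: -0.0
grasp_force: 4.1
```

Emit:
apply_moves --targets '[[[0.08,0.04,0,0,-1],[0,0,0,0,-1]]]'

```text
clock: 25.78
eef_pos: [0.5243, 0.043, 0.0865]
tool_rot: [0.537, 0.844, -0.005, -0.003]
ft_force: [-14.2, -7.2, 11.0]
grip_width: 0.0002
grasp_force: 7.9
```

Emit:
apply_moves --targets '[[[0.1,0.05,0,0,-1],[0,0,0,0,-1],[-0.4,-0.2,0,0,-1],[-0.4,-0.2,0,0,-1],[0,0,0.8,0,1],[0,0,0.8,0,1],[0,0,0.9,0,1],[0,0,0.9,0,1]]]'

```text
clock: 26.45
eef_pos: [0.5014, 0.0314, 0.2245]
tool_rot: [0.536, 0.844, 0.001, 0.001]
ft_force: [0.4, -0.3, 1.0]
grip_width: 0.048
grasp_force: 0.0
```

```bash
python3 - <<'E'
from h import *
for n in('wrist','side','scene'):
    o,p,W=cloud(n,n+'9');x,y,z=W[...,0],W[...,1],W[...,2]
    q=W[(np.hypot(x-.545,y-.051)<.03)&(z>.095)&(z<.12)]; print(n,o['eef_pos'],len(q),q.mean(0) if len(q) else 0)
    q=W[(np.hypot(x-.587,y+.057)<.02)&(z>.09)&(z<.145)]; print(' bit',len(q),q.mean(0) if len(q) else 0, q.max(0) if len(q) else 0)
    q=W[(np.hypot(x-.587,y+.057)<.03)&(z>.24)&(z<.295)]; print(' knob',len(q),q.mean(0) if len(q) else 0, q.max(0) if len(q) else 0)
E
```

```text
wrist [0.50144013 0.03142382 0.2245393 ] 401 [0.53600957 0.04811017 0.10474774]
 bit 1009 [ 0.58505816 -0.05233222  0.12218567] [ 0.59640121 -0.04569299  0.14055176]
 knob 0 0 0
side [0.50560015 0.03171346 0.23273658] 45 [0.5350035  0.04464635 0.10419156]
 bit 125 [ 0.5846647  -0.05882971  0.11832094] [ 0.59431841 -0.04428311  0.1428934 ]
 knob 165 [ 0.58396811 -0.06062563  0.26117896] [ 0.59934214 -0.04377488  0.27782287]
scene [0.50600493 0.0317433  0.2300032 ] 45 [0.53650544 0.04240206 0.101995  ]
 bit 134 [ 0.58512994 -0.06221188  0.11736288] [ 0.59716844 -0.05019078  0.14117307]
 knob 168 [ 0.58390357 -0.06307563  0.25930728] [ 0.6013993  -0.04827721  0.27298465]
```

Emit:
apply_moves --targets '[[[0,0,0.7,7,-1],[0,0,0.7,7,-1],[0,0,0.7,7,-1],[0,0,0.4,7,-1],[0,0,0,7,-1],[0,0,0,7,-1],[0,0,0,7,-1],[0,0,0,7,-1]]]'

```text
clock: 27.27
eef_pos: [0.5013, 0.0315, 0.3214]
tool_rot: [0.074, 0.997, 0.0, -0.0]
ft_force: [0.0, 0.6, -0.4]
grip_width: 0.0001
grasp_force: 0.0
```

Emit:
apply_moves --targets '[[[0.5,-0.55,0,7,-1],[0.5,-0.55,0,2,-1],[0.5,-0.55,0,0,-1],[0.52,-0.55,0,0,-1],[0,0,0,0,-1],[0,0,0,0,-1]]]'

```text
clock: 27.77
eef_pos: [0.5824, -0.0577, 0.3199]
tool_rot: [0.0, 1.0, 0.0, -0.002]
ft_force: [-0.8, 0.6, -0.1]
grip_width: -0.0001
grasp_force: 0.0
```

```bash
python3 - <<'E'
from h import *
o,p,W=cloud('scene','s10');print(o['eef_pos'],o['tool_rot'].round(3))
o,p2,W=cloud('side','d10')
cv2.imwrite('pics/m3.png',np.hstack([cv2.resize(p[130:310,260:440],(400,400)),cv2.resize(p2[150:330,250:430],(400,400))]))
E
```

```text
[ 0.58242755 -0.05772421  0.31989842] [ 0.     1.     0.    -0.002]
```

View pics/m3.png

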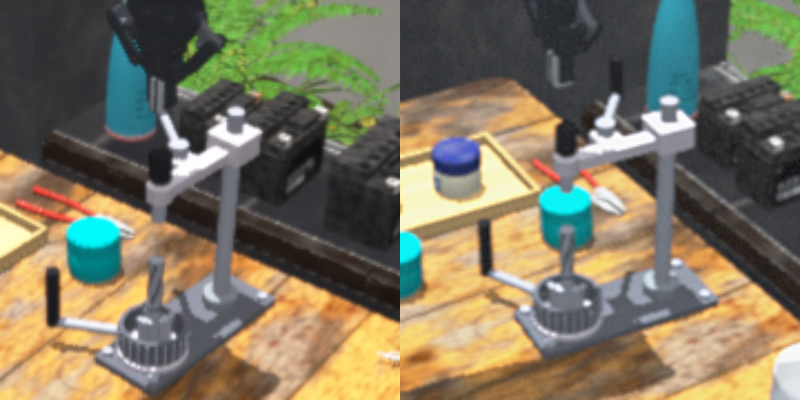

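Emit:
apply_moves --targets '[[[0.1,0.02,0,0,-1],[0,0,-0.3,0,-1],[0,0,-0.3,0,-1],[0,0,-0.3,0,-1],[0,0,0,0,-1]]]'

```text
clock: 28.28
eef_pos: [0.5845, -0.0547, 0.2844]
tool_rot: [-0.002, 1.0, 0.0, -0.002]
ft_force: [-0.1, 0.7, -0.7]
grip_width: 0.0006
grasp_force: 0.0
```

Emit:
apply_moves --targets '[[[0,0,-0.25,0,-1],[0,0,-0.25,0,-1],[0,0,-0.2,0,-1],[0,0,0,0,-1],[0,0,0,0,-1]]]'

```text
clock: 28.7
eef_pos: [0.5856, -0.0555, 0.2587]
tool_rot: [-0.001, 1.0, 0.0, -0.0]
ft_force: [0.7, 0.5, 0.0]
grip_width: -0.0004
grasp_force: 0.0
```

```bash
python3 - <<'E'
from h import *
o,p,W=cloud('scene','s11');print(o['eef_pos'],o['ft_force'])
o,p2,W=cloud('side','d11')
cv2.imwrite('pics/m4.png',np.hstack([cv2.resize(p[130:310,260:440],(400,400)),cv2.resize(p2[150:330,250:430],(400,400))]))
E
```

```text
[ 0.58562972 -0.05552075  0.25868023] [0.67163355 0.54555781 0.01164965]
```

View pics/m4.png

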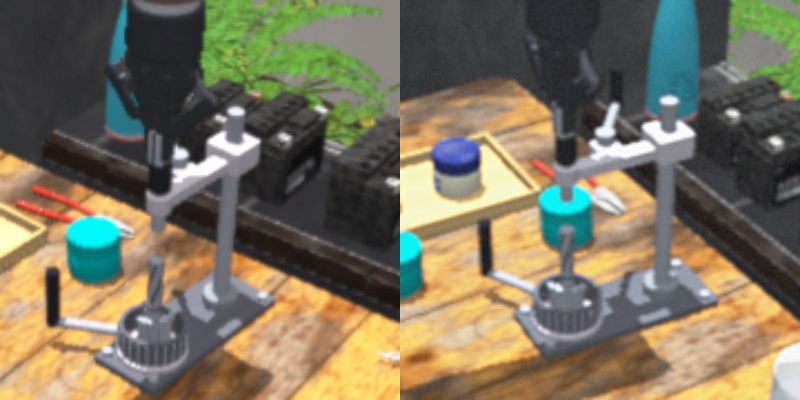

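Emit:
apply_moves --targets '[[[0,0,-0.1,0,-1],[0,0,0,0,-1]]]'

```text
clock: 28.97
eef_pos: [0.5863, -0.0559, 0.2545]
tool_rot: [-0.001, 1.0, 0.0, 0.001]
ft_force: [0.4, -0.1, 1.4]
grip_width: 0.0
grasp_force: 0.3
```

Emit:
apply_moves --targets '[[[0,0,-0.1,0,-1],[0,0,0,0,-1]]]'

```text
clock: 29.13
eef_pos: [0.5862, -0.0559, 0.2502]
tool_rot: [-0.001, 1.0, 0.0, 0.0]
ft_force: [0.7, 0.1, 0.5]
grip_width: 0.0002
grasp_force: 0.4
```

```bash
cat > gap.py <<'E'
from h import *
for n in('scene','side'):
    o,p,W=cloud(n,'gap_'+n); z=W[...,2]
    near=np.hypot(W[...,0]-.585,W[...,1]+.06)<.022
    zz=np.sort(z[near&(z>.06)&(z<.3)]); g=np.diff(zz); i=np.argsort(-g)[:3]
    print(n,o['eef_pos'].round(4),'gaps',[(zz[k].round(4),zz[k+1].round(4)) for k in i])
E
python3 gap.py
```

```text
scene [ 0.5862 -0.0559  0.2502] gaps [(np.float64(0.1409), np.float64(0.1691)), (np.float64(0.2165), np.float64(0.2194)), (np.float64(0.193), np.float64(0.1959))]
side [ 0.5861 -0.0559  0.2501] gaps [(np.float64(0.143), np.float64(0.1723)), (np.float64(0.1925), np.float64(0.1953)), (np.float64(0.0858), np.float64(0.0882))]
```

Emit:
apply_moves --targets '[[[0,0,-0.2,0,-1],[0,0,-0.2,0,-1],[0,0,-0.1,0,-1],[0,0,0,0,-1]]]'

```text
clock: 29.57
eef_pos: [0.5854, -0.056, 0.2289]
tool_rot: [-0.001, 1.0, 0.0, -0.001]
ft_force: [-0.1, 0.4, 0.0]
grip_width: -0.0003
grasp_force: 0.0
```

```bash
python3 gap.py
```

```text
scene [ 0.5854 -0.056   0.2289] gaps [(np.float64(0.1407), np.float64(0.1476)), (np.float64(0.1684), np.float64(0.1729)), (np.float64(0.1943), np.float64(0.1976))]
side [ 0.5852 -0.056   0.2291] gaps [(np.float64(0.1445), np.float64(0.1482)), (np.float64(0.1983), np.float64(0.2008)), (np.float64(0.0737), np.float64(0.076))]
```

Emit:
apply_moves --targets '[[[0,0,-0.1,0,-1],[0,0,0,0,-1],[0,0,0,0,-1]]]'

```text
clock: 29.92
eef_pos: [0.5856, -0.0559, 0.2259]
tool_rot: [-0.001, 1.0, 0.0, -0.0]
ft_force: [-0.2, 0.1, 0.4]
grip_width: -0.0002
grasp_force: 0.0
```

Emit:
apply_moves --targets '[[[0,0,-0.04,0,-1],[0,0,0,0,-1],[0,0,0,0,-1]]]'

```text
clock: 30.17
eef_pos: [0.5858, -0.056, 0.2247]
tool_rot: [-0.001, 1.0, -0.0, -0.0]
ft_force: [0.1, -0.5, 0.1]
grip_width: -0.0001
grasp_force: 0.2
```

Emit:
apply_moves --targets '[[[0,0,-0.04,0,-1],[0,0,0,0,-1],[0,0,0,0,-1]]]'

```text
clock: 30.42
eef_pos: [0.5858, -0.056, 0.2232]
tool_rot: [-0.001, 1.0, -0.0, -0.0]
ft_force: [-0.2, 0.7, 0.9]
grip_width: 0.0001
grasp_force: 0.7
```

```bash
python3 gap.py
```

```text
scene [ 0.5858 -0.056   0.2232] gaps [(np.float64(0.1639), np.float64(0.168)), (np.float64(0.1412), np.float64(0.1448)), (np.float64(0.07), np.float64(0.072))]
side [ 0.5858 -0.0559  0.2232] gaps [(np.float64(0.1664), np.float64(0.1706)), (np.float64(0.1428), np.float64(0.1452)), (np.float64(0.1043), np.float64(0.1063))]
```

Emit:
apply_moves --targets '[[[0,0,-0.03,0,-1],[0,0,0,0,-1]]]'

```text
clock: 30.68
eef_pos: [0.5859, -0.056, 0.2219]
tool_rot: [-0.001, 1.0, -0.0, -0.0]
ft_force: [-0.8, 0.9, 1.3]
grip_width: 0.0
grasp_force: 0.8
```

Emit:
apply_moves --targets '[[[0,0,-0.03,0,-1],[0,0,0,0,-1]]]'

```text
clock: 30.85
eef_pos: [0.5858, -0.056, 0.2206]
tool_rot: [-0.001, 1.0, -0.0, -0.0]
ft_force: [-0.9, -0.3, 1.9]
grip_width: 0.0
grasp_force: 0.8
```

Emit:
apply_moves --targets '[[[0,0,-0.03,0,-1],[0,0,0,0,-1]]]'

```text
clock: 31.02
eef_pos: [0.5859, -0.056, 0.2194]
tool_rot: [-0.001, 1.0, -0.0, -0.0]
ft_force: [-0.3, -1.2, 0.7]
grip_width: -0.0003
grasp_force: 0.8
```

Emit:
apply_moves --targets '[[[0,0,-0.03,0,-1],[0,0,0,0,-1]]]'

```text
clock: 31.18
eef_pos: [0.5859, -0.0559, 0.2184]
tool_rot: [-0.001, 1.0, -0.0, 0.0]
ft_force: [-1.4, 0.6, 3.2]
grip_width: 0.0
grasp_force: 1.5
```

Emit:
apply_moves --targets '[[[0,0,-0.03,0,-1],[0,0,0,0,-1]]]'

```text
clock: 31.35
eef_pos: [0.586, -0.056, 0.2183]
tool_rot: [-0.001, 1.0, -0.0, 0.001]
ft_force: [-3.6, 1.1, 7.3]
grip_width: -0.0001
grasp_force: 3.6
```

```bash
python3 gap.py; python3 - <<'E'
import cv2,numpy as np
p=cv2.imread('pics/gap_scene.png');q=cv2.imread('pics/gap_side.png')
cv2.imwrite('pics/m5.png',np.hstack([cv2.resize(p[190:290,290:390],(400,400)),cv2.resize(q[190:290,280:380],(400,400))]))
E
```

```text
scene [ 0.586  -0.056   0.2183] gaps [(np.float64(0.1589), np.float64(0.1649)), (np.float64(0.1209), np.float64(0.1234)), (np.float64(0.0893), np.float64(0.0915))]
side [ 0.586  -0.056   0.2183] gaps [(np.float64(0.1626), np.float64(0.1665)), (np.float64(0.0884), np.float64(0.0906)), (np.float64(0.2611), np.float64(0.263))]
```

View pics/m5.png

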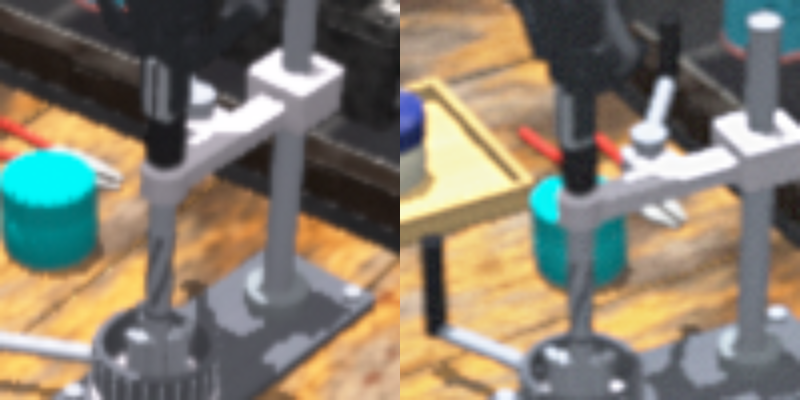

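Foot meets bit top without a gap: the tool stopped at z 0.2183 as the force jumped to 7 N. Lifting off and locating the lever pin.

Emit:
apply_moves --targets '[[[0,0,0.3,0,-1],[0,0,0.7,0,-1],[0,0,0.8,0,1],[0,0,0.8,6,1],[0,0,0,6,1],[0,0,0,6,1],[0,0,0,6,1],[0,0,0,6,1]]]'

```text
clock: 32.12
eef_pos: [0.5863, -0.0559, 0.3208]
tool_rot: [-0.262, 0.965, 0.0, 0.0]
ft_force: [-0.3, -0.4, -0.1]
grip_width: 0.0721
grasp_force: 0.0
```

Emit:
apply_moves --targets '[[[0,0.4,0,6,1],[0,0.4,0,6,1],[0,0.4,0,3,1],[0,0,0,0,1],[0,0,0,0,1]]]'

```text
clock: 32.53
eef_pos: [0.5861, -0.0074, 0.3206]
tool_rot: [-0.384, 0.923, -0.0, -0.0]
ft_force: [0.2, -0.5, -0.4]
grip_width: 0.0852
grasp_force: 0.0
```

```bash
python3 gap.py; python3 - <<'E'
from h import *
for n in('scene','side','wrist'):
    o,p,W=cloud(n,n+'12'); v=p.max(2); x,y,z=W[...,0],W[...,1],W[...,2]
    q=W[(np.hypot(x-.700,y-.016)<.03)&(z>.16)&(z<.3)&(v<90)]
    print(n,o['eef_pos'].round(4),len(q)); 
    if len(q)>3: print(q.mean(0).round(4),np.percentile(q,[2,98],axis=0).round(4)); t=q[q[:,2]>np.percentile(q[:,2],97)-.006]; print('top',t.mean(0).round(4))
X=R.from_quat(o['tool_rot']).as_matrix()[:,0]; print(np.degrees(np.arctan2(X[1],X[0])))
E
```

```text
scene [ 0.5861 -0.0074  0.3206] gaps [(np.float64(0.1592), np.float64(0.1629)), (np.float64(0.0695), np.float64(0.0714)), (np.float64(0.185), np.float64(0.1868))]
side [ 0.586  -0.008   0.3207] gaps [(np.float64(0.1626), np.float64(0.1663)), (np.float64(0.0762), np.float64(0.0781)), (np.float64(0.0937), np.float64(0.0954))]
scene [ 0.586  -0.0084  0.3208] 99
[0.697  0.0144 0.2158] [[0.6919 0.0083 0.1916]
 [0.7045 0.0222 0.2362]]
top [0.6984 0.0152 0.2336]
side [ 0.586  -0.0086  0.3209] 96
[0.6967 0.0176 0.2199] [[0.6904 0.0111 0.1981]
 [0.7048 0.0254 0.24  ]]
top [0.6971 0.0192 0.237 ]
wrist [ 0.586  -0.0087  0.321 ] 830
[0.6956 0.0185 0.22  ] [[0.6918 0.0127 0.189 ]
 [0.704  0.026  0.2364]]
top [0.6976 0.0194 0.2348]
-134.9614347768813
```

Emit:
apply_moves --targets '[[[0.7,0.17,-0.2,0,1],[0.7,0.17,-0.2,0,1],[0.7,0.17,-0.2,0,1],[0.7,0.17,-0.2,0,1],[0.03,0,0,0,1],[0,0,0,0,1]]]'

```text
clock: 33.28
eef_pos: [0.6997, 0.019, 0.2845]
tool_rot: [-0.383, 0.924, 0.001, -0.003]
ft_force: [-0.1, -0.5, -0.6]
grip_width: 0.0855
grasp_force: 0.0
```

```bash
python3 - <<'E'
from h import *
o,p,W=cloud('wrist','w13'); v=p.max(2); x,y,z=W[...,0],W[...,1],W[...,2]
q=W[(np.hypot(x-.700,y-.016)<.03)&(z>.18)&(z<.245)&(v<90)]
print(o['eef_pos'].round(4),len(q))
if len(q)>3: print(q.mean(0).round(4)); t=q[q[:,2]>np.percentile(q[:,2],97)-.006]; print('top',t.mean(0).round(4))
E
```

```text
[0.6997 0.019  0.2845] 886
[0.6972 0.0178 0.2256]
top [0.6987 0.0192 0.2352]
```

Well aligned; lower 65 mm and close.

Emit:
apply_moves --targets '[[[0,0,-0.6,0,1],[0,0,-0.6,0,1],[0,0,-0.42,0,1],[0,0,0,0,1],[0,0,0,0,-1],[0,0,0,0,-1],[0,0,0,0,-1],[0,0,0,0,-1]]]'

```text
clock: 34.0
eef_pos: [0.6999, 0.0191, 0.2269]
tool_rot: [-0.384, 0.924, -0.001, 0.002]
ft_force: [-0.1, 0.3, -0.4]
grip_width: 0.0389
grasp_force: 0.0
```

Emit:
apply_moves --targets '[[[0,0,0,0,-1],[0,0,0,0,-1],[0,0,0,0,-1]]]'

```text
clock: 34.25
eef_pos: [0.6995, 0.0193, 0.2255]
tool_rot: [-0.384, 0.923, -0.0, 0.001]
ft_force: [-0.4, 1.1, 3.9]
grip_width: 0.0113
grasp_force: 58.6
```

```bash
python3 arc.py .649 -.0368 .0745 8 5.5 180
```

```text
pos [0.6995 0.0193 0.2255] r 0.0755 az 48.1 tool az -134.9
[[-0.16, 0.09, 0.0, 5.9, -1.0], [-0.14, 0.1, 0.0, 5.9, -1.0], [-0.16, 0.09, 0.0, 5.9, -1.0], [-0.17, 0.07, 0.0, 5.9, -1.0], [-0.17, 0.05, 0.0, 5.9, -1.0], [-0.17, 0.04, 0.0, 5.9, -1.0], [-0.18, 0.02, 0.0, 5.9, -1.0], [-0.18, -0.0, 0.0, 5.9, -1.0]]
```

Emit:
apply_moves --targets '[[[-0.14,0.12,0,5.7,-1],[-0.14,0.11,0,5.7,-1],[-0.15,0.1,0,5.7,-1],[-0.16,0.08,0,5.7,-1],[-0.17,0.06,0,5.7,-1],[-0.17,0.04,0,5.7,-1],[-0.18,0.02,0,5.7,-1],[-0.18,0,0,5.7,-1]]]'

```text
clock: 34.92
eef_pos: [0.6474, 0.0384, 0.2254]
tool_rot: [0.713, -0.702, 0.002, 0.001]
ft_force: [-0.8, -4.4, 2.5]
grip_width: 0.0114
grasp_force: 58.7
```

```bash
python3 arc.py .649 -.0368 .0745 6 5.5 180
```

```text
pos [0.6474 0.0384 0.2254] r 0.0752 az 91.2 tool az -89.1
[[-0.18, -0.03, 0.0, 5.6, -1.0], [-0.17, -0.03, 0.0, 5.6, -1.0], [-0.18, -0.05, 0.0, 5.6, -1.0], [-0.16, -0.06, 0.0, 5.6, -1.0], [-0.16, -0.08, 0.0, 5.6, -1.0], [-0.16, -0.09, 0.0, 5.6, -1.0]]
```

Emit:
apply_moves --targets '[[[-0.18,-0.02,0,5.5,-1],[-0.17,-0.03,0,5.5,-1],[-0.18,-0.05,0,5.5,-1],[-0.16,-0.06,0,5.5,-1],[0,0,0,0,-1]]]'

```text
clock: 35.33
eef_pos: [0.6196, 0.032, 0.2254]
tool_rot: [0.833, -0.554, 0.001, 0.001]
ft_force: [0.1, -4.0, 4.4]
grip_width: 0.0111
grasp_force: 59.0
```

Emit:
apply_moves --targets '[[[-0.09,-0.04,0,2,-1],[0,0,0,0,-1]]]'

```text
clock: 35.5
eef_pos: [0.6191, 0.0317, 0.2255]
tool_rot: [0.841, -0.54, 0.003, -0.002]
ft_force: [5.7, -2.9, 1.6]
grip_width: 0.0112
grasp_force: 59.0
```

Emit:
apply_moves --targets '[[[-0.09,-0.04,0,2,-1],[0,0,0,0,-1]]]'

```text
clock: 35.67
eef_pos: [0.6187, 0.0315, 0.2256]
tool_rot: [0.851, -0.525, 0.005, -0.004]
ft_force: [14.5, 1.5, -3.0]
grip_width: 0.011
grasp_force: 58.9
```

```bash
python3 arc.py .649 -.0368 .0745 1 3 180
```

```text
pos [0.6187 0.0315 0.2256] r 0.0747 az 113.9 tool az -63.4
[[-0.09, -0.05, 0.0, 0.3, -1.0]]
```

Emit:
apply_moves --targets '[[[0.1,0.05,0,-2,-1],[0,0,0,0,1],[0,0,0,0,1],[0,0,0,0,1],[0,0,0,0,1],[0,0,0.5,0,1],[0,0,0.8,0,1],[0,0,0.8,0,1]]]'

```text
clock: 36.33
eef_pos: [0.6154, 0.0331, 0.3078]
tool_rot: [0.842, -0.539, -0.002, 0.001]
ft_force: [1.2, 0.2, 0.8]
grip_width: 0.0853
grasp_force: 0.0
```

Emit:
apply_moves --targets '[[[-0.8,0.4,0.3,0,1],[-0.8,0.4,0.2,0,1],[-0.8,0.4,0,0,1],[-0.8,0.4,0,0,1],[0,0,0,0,1],[0,0,0,0,1]]]'

```text
clock: 36.83
eef_pos: [0.487, 0.0977, 0.3291]
tool_rot: [0.843, -0.538, 0.0, -0.0]
ft_force: [0.4, -0.3, -0.4]
grip_width: 0.0858
grasp_force: 0.0
```

```bash
python3 gap.py; python3 - <<'E'
from h import *
for n in('scene','side'):
    f=np.load('gap_'+n+'.npz'); W,p=f['W'],f['p']; v=p.max(2); x,y,z=W[...,0],W[...,1],W[...,2]
    for k,(a,b,lo,hi) in {'lever':(.619,.032,.195,.245),'hpin':(.538,.049,.095,.115),'bit':(.587,-.0565,.1,.135)}.items():
        q=W[(np.hypot(x-a,y-b)<.025)&(z>lo)&(z<hi)]; print(n,k,len(q),q.mean(0).round(4) if len(q) else 0)
p=cv2.imread('pics/gap_scene.png');q=cv2.imread('pics/gap_side.png')
cv2.imwrite('pics/m6.png',np.hstack([cv2.resize(p[150:330,140:390],(400,288)),cv2.resize(q[150:330,160:410],(400,288))]))
E
```

```text
scene [0.487  0.0977 0.3291] gaps [(np.float64(0.1589), np.float64(0.1622)), (np.float64(0.1139), np.float64(0.1159)), (np.float64(0.1529), np.float64(0.1548))]
side [0.4884 0.0973 0.3289] gaps [(np.float64(0.1612), np.float64(0.1645)), (np.float64(0.0811), np.float64(0.083)), (np.float64(0.1413), np.float64(0.1432))]
scene lever 98 [0.617  0.0266 0.2171]
scene hpin 43 [0.5363 0.0423 0.1024]
scene bit 82 [ 0.585  -0.0624  0.1177]
side lever 108 [0.6157 0.0283 0.2174]
side hpin 46 [0.5354 0.0453 0.1036]
side bit 79 [ 0.5841 -0.0596  0.1174]
```

View pics/m6.png

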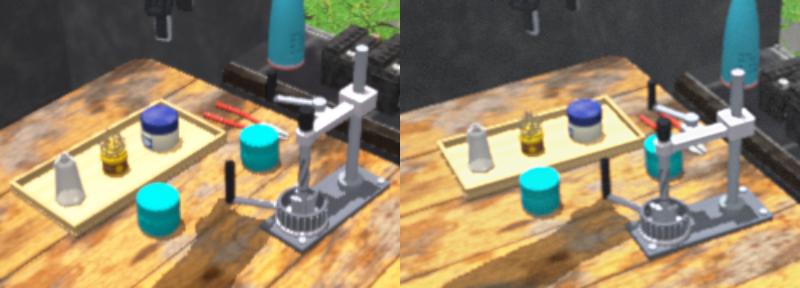

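```bash
python3 -c "
from workcell import order
print(order.job_done())"
```

```text
the job is handed in; nothing more can be done
None
```

I handed the job in with all four steps carried out: the bit jar, cover and pot stand upright in the tray, the chuck handle and locking lever were both pushed to their end stops, and the stop foot touches the bit. The handle sprang back slightly on release (I estimate about 3.15 rad). The jaw force could not be measured, and no verdict came back.

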